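# Stow the loose bottles and hold the amber bottle's base up to the inspection camera

### The arm

A 6-joint arm with a two-finger parallel gripper is mounted at the origin on a cart in front of the work surface, level with it; the furniture and walls round the work are solid. World frame = base frame: x ahead of the robot, y to its left, z up, the work surface at z = 0. Lengths are in m, angles in degrees, forces in N, time in s.
With the tool pointing down it reaches from about 0.425 to 0.95 m from the base axis. Payload 14.7 kg.
Tool frame: the origin (TCP) lies midway between the tips of the shut fingers; the grasp point (between the pads) lies 19 mm behind it; y points along the fingers, x is the direction in which the jaws open and shut, and the axes are right-handed (so a half turn about y gives the same grasp; the last joint's range is limited). The gripper opens to 85 mm and grips with 20 to 120 N. Pads are 22 mm wide; open, the fingers measure 114 mm over their backs; the gripper's body (76 mm by 85 mm) begins 54 mm behind the grasp point. The pads swing forward as they close: fully open they stand 13 mm farther back than shut.
Start: joints at [-67.586, 27.513, 91.461, -0, 61.026, -2.67], TCP at [0.276, -0.589, 0.231] pointing down, gripper open.
Joint ranges: [-157.49, 157.49], [-46.99, 117.5], [13.45, 153.17], [-89.5, 269.5], [5.16, 153.95], [-167.48, 167.48]. Speed limits (degrees/s): [108.29, 108.29, 136.94, 172.46, 172.46, 172.46].

### API

Orientations are given as a 3x3 rotation matrix whose columns are the frame's x, y, z axes.
In Python, from plant import telemetry, camera, camera_model, ticket gives the robot as it stands. The module is installed in compiled form; this text tells all that it offers.
- The arm moves only by the tool move_arm, never from a script. Its argument "motion" is one flat list of numbers, 5 for each row, row after row: the shift along the tool's x, y, z in m, then the turn about the tool's y in degrees, then the gripper's target within -1 to 1 (fully open at 1, half-way at 0, shut at -1). In form: [x, y, z, spin, hand, x, y, z, spin, hand, ...]. A call has 1 to 20 rows; each row shifts and turns the commanded pose from where the row before left it, along the tool's axes as they then stand; what a row does not reach is not made up. A row lasts 1/12 s, in which the tool goes at most 41.7 mm and 7.16 degrees, less where a joint would pass 70% of its speed; a pose out of reach is approached as far as the arm can. A call is refused whole if a number of a shift passes 0.0417 or a number of a turn 7.16, either way. A call with a gripper value outside its range is refused whole. The fingers move at their own pace and stop on an object; "force" is the grip in N (left out, the last holds). Time passes only in rows, so rows that do not move let the fingers close. It gives the time, the measured TCP pose, the force and the opening at its end, in the units of the state.
- telemetry.read_state(): the state, without advancing time (a new reading comes with each control period).
- camera(name): name is "scene" or "top" or "wrist"; returns the picture (420x560x3 uint8, red, green, blue); there is no depth.
- camera_model(name): a dict with "intrinsics" (3x3 intrinsics, pixels), "extrinsics" (4x4, takes a point from camera to world coordinates). Camera axes: x right, y up, looking along -z (the intrinsics and any distortion apply to the point x, -y, -z); pixel columns grow to the right and rows downward; lengths in m; the calibration is good to about 2 mm. A picture is of the moment at which its call begins: read the wrist's pose just before it. camera_model takes no time and is no camera call; for the wrist camera it gives the pose at the moment of the call.
- ticket.hand_in(): hands the job in, once; it reports no verdict.
The state is a dict: "clock": time; "joints": joint angles; "qd": joint speeds; "joint_torque": joint torques, N m; "position": TCP position; "tcp_rot": TCP orientation; "contact_force": force on the tool from outside, world axes, zero at the start; "ft_torque": the same for the moment, N m; "gripper_width": finger opening in m.
Only numpy, scipy, OpenCV 4.12 (cv2) and the standard library are available. Lean on these libraries where they do the work, as an engineer would, in place of code of your own. Each camera call takes 0.05 s, during which the arm holds its last target.

### The job

Clear the space in front of the inspection camera: stand the two loose clear bottles in the empty cells of the grey bottle carrier, one per cell, lowering each to the bottom rather than dropping it. Then lift the amber bottle out of the carrier and hold it above the tilted, upward-looking camera so that its base can be checked for cracks: base square to the lens, centred on the lens axis, 8 cm in front of the ring light. Finish while still holding the bottle there; do not touch the camera, tip a clear bottle over or disturb the other things.

Things in the scene. Friction and masses are not known exactly. Their poses are not given: they have to be found in the camera images.
- clear_1_mid (a point): First loose bottle, standing on the worktop in front of the camera: clear glass bottle with a round blue screw cap, 100 mm tall, body 56 mm in diameter up to rounded shoulders, cap 30 mm in diameter on the top 12 mm (from 88 to 100 mm above the underside), about 0.16 kg; grip it from above by the cap.  This point is on its axis, half-way up (50 mm above the underside); z is the axis, up.
- clear_2_mid (a point): Second loose bottle, standing on the worktop in front of the camera: clear glass bottle with a round blue screw cap, 100 mm tall, body 56 mm in diameter up to rounded shoulders, cap 30 mm in diameter on the top 12 mm (from 88 to 100 mm above the underside), about 0.16 kg; grip it from above by the cap.  This point is on its axis, half-way up (50 mm above the underside); z is the axis, up.
- clear_0_mid (a point): Bottle that already stands in a cell of the carrier and stays there: clear glass bottle with a round blue screw cap, 100 mm tall, body 56 mm in diameter up to rounded shoulders, cap 30 mm in diameter on the top 12 mm (from 88 to 100 mm above the underside), about 0.16 kg; grip it from above by the cap.  This point is on its axis, half-way up (50 mm above the underside); z is the axis, up.
- amber_mid (a point): The amber (brown glass) bottle that stands in another cell of the carrier: 88 mm tall, body 46 mm in diameter, blue screw cap 25 mm in diameter on the top 11 mm (from 77 to 88 mm above the underside), about 0.1 kg; grip it from above by the cap. This point is on its axis, half-way up (44 mm above the underside); z is the axis, up.
- amber_base (a point): Centre of the amber bottle's underside (the base to be inspected); z is the bottle's axis, from base to cap.
- carrier: Grey four-cell bottle carrier, open on top, 143 x 143 mm, fixed on the worktop at any yaw; origin: centre of its underside. Cells 64 x 64 mm, centred at x = +-34.5, y = +-34.5 mm in its frame; floor 4 mm above the worktop; walls and divider 5 mm thick, rounded rims 52 mm above the worktop. At the start two diagonally opposite cells hold the clear and the amber bottle; two are empty.
- camera: Stand of the upward-looking inspection camera, fixed to the worktop: dark base 100 x 92 mm, two yoke cheeks 72 mm high with the tilt axis between them 66 mm above the worktop, and a small dark light controller box 150 mm behind. Its origin is on the worktop below the tilt axis; the tilt axis is along y, and the lens leans towards its -x side, roughly towards the robot.
- cam_head (a joint): Tilt of the camera head: 0 = lens looks straight up, growing as the lens leans towards the stand's -x side; it stands between 0.28 and 0.52 rad and is stiff. Leave it as it is.
- cam_ring (a point): Centre of the front face of the white ring light (66 mm outside diameter) round the lens, 64 mm from the tilt axis; z points out along the lens axis (up and towards the robot).
- cam_focus (a point): Point in the air where the camera is in focus: on the lens axis, 80 mm in front of the ring light's face (144 mm from the tilt axis); z points along the lens axis away from the lens. The amber bottle's base centre belongs here, with the bottle's own z along this z.
- clear_0: The clear bottle in the carrier described at clear_0_mid; origin at the centre of its underside.
- clear_1: The loose clear bottle described at clear_1_mid; origin at the centre of its underside.
- clear_2: The loose clear bottle described at clear_2_mid; origin at the centre of its underside.
- amber: The amber bottle described at amber_mid; origin at the centre of its underside.
- timer: Small bench timer, 56 x 64 x 19 mm, behind the carrier; leave alone. Origin at the centre of its underside.
- tape_roll: Roll of beige tape lying flat, 62 mm in diameter, 19 mm high, behind the carrier; leave alone. Origin at the centre of its underside.
- marker: Blue marker pen lying to the right of the loose bottles, 132 mm long, 11 mm thick; leave alone. Origin at the centre of its underside.
- canister: Small white screw-cap jar, 31 mm in diameter, 40 mm high, beside the microscope; leave alone. Origin at the centre of its underside.

How it is judged:
By the outcome, as a careful person would: the job done as asked, in the order asked, and still so for the second after the job is handed in, while the arm keeps its last pose, push and grip.
It also fails if it takes over 64 s, if anything falls off the work surface, if the arm or the gripper's body presses on something with over 40 N, if the wrist force passes 120 N, or if a joint passes its speed limit or range.

## Working session

There is one attempt and no reset: what is moved stays moved. The work goes in short steps, Python scripts to look and compute and a tool call to move; the robot and the scene stay as the last step left them, time stands still between calls to the robot, and variables do not carry over. Pictures are saved under pics/ and viewed, and the job is handed in when it is done.

Besides the shell and the picture viewer there is one more tool, called as name(argument=value, ...) on one line, values as JSON. move_arm: Moves the arm, as the interface text tells. Its arguments: {"type":"object","properties":{"motion":{"type":"array","items":{"type":"number"}},"force":{"type":"number"}},"required":["motion"]}

```bash
mkdir -p pics; ls; python3 - <<'E'
from plant import telemetry,camera,camera_model
import cv2,numpy as np
s=telemetry.read_state()
print(s)
for n in("scene","top"):
    im=camera(n);cv2.imwrite(f"pics/{n}0.png",cv2.cvtColor(im,cv2.COLOR_RGB2BGR))
    print(n,camera_model(n))
print(camera_model("wrist"))
E
```

```text
pics
{'clock': 0.0, 'joints': array([-6.75861769e+01,  2.75477498e+01,  9.14918243e+01,  1.35787911e-03,
        6.10247421e+01, -2.67017601e+00]), 'qd': array([-0.02586839, -0.05902473,  0.04990647,  0.032823  ,  0.0592323 ,
        0.0498726 ]), 'joint_torque': array([-1.27469484e-03, -9.50629592e+01, -4.30181551e+01, -2.06446330e-04,
        1.26420063e-02, -3.29765032e-05]), 'position': array([ 0.27544442, -0.58833432,  0.23070875]), 'tcp_rot': array([[ 4.23935873e-01, -4.08846843e-04,  9.05692116e-01],
       [-9.05691515e-01,  1.04563332e-03,  4.23936064e-01],
       [-1.12034677e-03, -9.99999370e-01,  7.29923555e-05]]), 'contact_force': array([ 0.08906722,  0.90910089, -0.56700247]), 'ft_torque': array([-0.00088345,  0.02117616,  0.02737884]), 'gripper_width': 0.08514691733938555}
scene {'intrinsics': array([[478.59336353,   0.        , 282.33913697],
       [  0.        , 478.59336353, 207.69190941],
       [  0.        ,   0.        ,   1.        ]]), 'extrinsics': array([[-0.48793006,  0.60505515, -0.62915222, -0.27093353],
       [-0.87280006, -0.32826664,  0.36119394,  0.
[... 298 characters left out ...]
      ]]), 'extrinsics': array([[ 0.01312753,  0.99385351, -0.10992206,  0.44115854],
       [-0.99965895,  0.01056268, -0.0238833 ,  0.02130401],
       [-0.02257543,  0.1101981 ,  0.99365322,  1.45889772],
       [ 0.        ,  0.        ,  0.        ,  1.        ]])}
{'intrinsics': array([[353.82901051,   0.        , 282.15936436],
       [  0.        , 353.82901051, 214.28467902],
       [  0.        ,   0.        ,   1.        ]]), 'extrinsics': array([[ 0.4241011 ,  0.86576164,  0.26569728,  0.34276744],
       [-0.90561378,  0.40588774,  0.12295859, -0.55686678],
       [-0.00139044, -0.29276599,  0.95618311,  0.372867  ],
       [ 0.        ,  0.        ,  0.        ,  1.        ]])}
```

View pics/scene0.png

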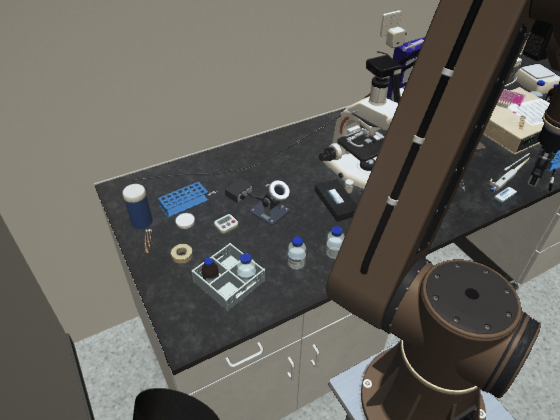

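View pics/top0.png

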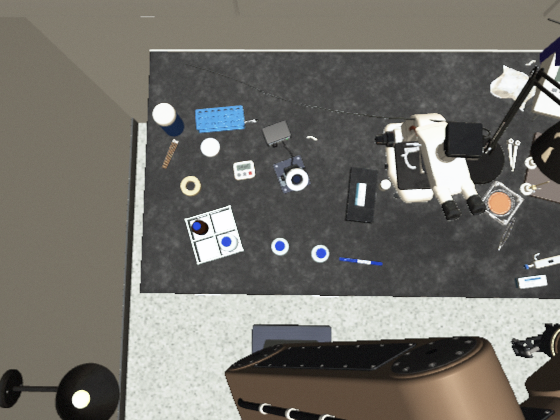

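The scene view shows the carrier at about (228,275), loose bottles at (297,250) and (336,240), and the camera ring at (278,190). In the top view the carrier is at (214,235), loose caps at (280,246) and (320,254), and the ring at (296,180). I'll zoom in to measure.

```bash
python3 - <<'E'
import cv2
a=cv2.imread("pics/top0.png")[110:280,150:350];cv2.imwrite("pics/topz.png",cv2.resize(a,None,fx=3.5,fy=3.5,interpolation=cv2.INTER_CUBIC))
a=cv2.imread("pics/scene0.png")[160:310,160:360];cv2.imwrite("pics/scz.png",cv2.resize(a,None,fx=4,fy=4,interpolation=cv2.INTER_CUBIC))
E
```

```text
(no output)
```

View pics/topz.png

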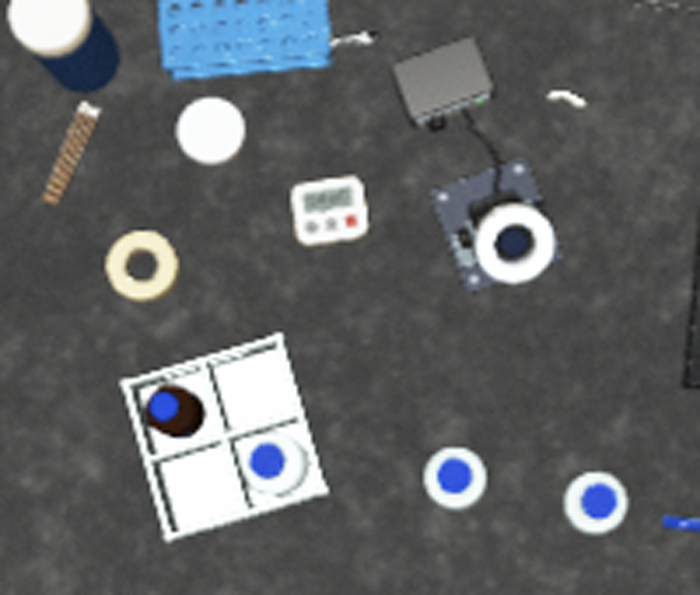

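View pics/scz.png

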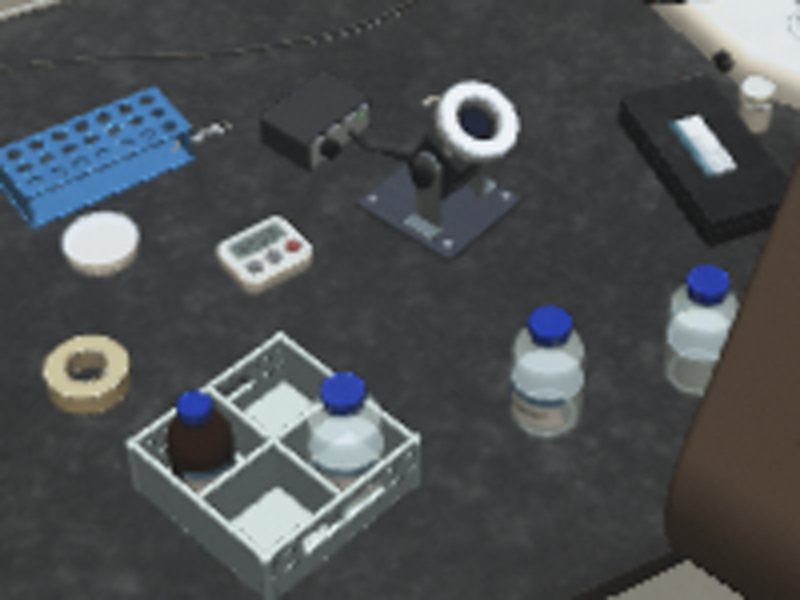

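```bash
cat > h.py <<'E'
import numpy as np,cv2
from plant import camera_model
from scipy.optimize import least_squares
CM={n:camera_model(n) for n in("scene","top")}
def proj(m,P):
    P=np.atleast_2d(P);E=m["extrinsics"];c=(P-E[:3,3])@E[:3,:3];c=c*[1,-1,-1]
    u=c@m["intrinsics"].T;return u[:,:2]/u[:,2:]
def plane(m,uv,z):
    uv=np.atleast_2d(uv);d=np.c_[uv,np.ones(len(uv))]@np.linalg.inv(m["intrinsics"]).T*[1,-1,-1]
    E=m["extrinsics"];d=d@E[:3,:3].T;o=E[:3,3];return o+d*((z-o[2])/d[:,2:])
E
python3 - <<'E'
from h import *
blobs={}
for n,box in(("top",(150,350,110,280)),("scene",(160,345,220,300))):
    im=cv2.imread(f"pics/{n}0.png").astype(int);b,g,r=im[...,0],im[...,1],im[...,2]
    m=((b>110)&(b-g>70)&(b-r>100)).astype(np.uint8)
    k,l,st,c=cv2.connectedComponentsWithStats(m)
    for i in range(1,k):
        if st[i,4]>25 and box[0]<c[i][0]<box[1] and box[2]<c[i][1]<box[3]:
            print(n,c[i].round(2),st[i],[plane(CM[n],c[i],z)[0].round(4)[:2] for z in(.095,.0865)])
ct=np.array([(284,333),(122,380),(166,541),(328,492)])/3.5+[150,110]
cs=np.array([(281,334),(418,437),(265,563),(130,441)])/4+[160,160]
for n,c in(("top",ct),("scene",cs)):
    P=plane(CM[n],c,.052);print(n,P[:,:2].round(4),np.linalg.norm(np.diff(P,axis=0,append=P[:1]),axis=1),P.mean(0))
E
```

```text
top [196.47 225.57] [193 222   8   8  51] [array([0.5546, 0.287 ]), array([0.5553, 0.2887])]
top [225.84 241.13] [222 237   9   9  70] [array([0.5101, 0.1996]), array([0.5105, 0.2007])]
top [279.25 245.62] [275 241  10  10  73] [array([0.4989, 0.0436]), array([0.4993, 0.0438])]
top [320.83 252.74] [317 248   9  10  72] [array([ 0.4798, -0.0771]), array([ 0.48  , -0.0777])]
top [348.15 259.46] [340 258  17   4  48] [array([ 0.4614, -0.1558]), array([ 0.4615, -0.1569])]
scene [336.7  229.63] [332 227  10   7  54] [array([ 0.4808, -0.0777]), array([ 0.4873, -0.083 ])]
scene [297.25 239.9 ] [293 237  10   7  60] [array([0.5006, 0.0424]), array([0.5072, 0.0381])]
scene [245.38 256.77] [241 253  10   8  66] [array([0.5144, 0.1976]), array([0.5211, 0.1947])]
scene [208.05 260.55] [205 258   8   6  38] [array([0.5504, 0.2915]), array([0.5575, 0.2894])]
top [[0.6216 0.1918]
 [0.5791 0.3314]
 [0.441  0.2888]
 [0.4846 0.1507]] [0.14596632 0.14450328 0.14477239 0.14299141] [0.53156481 0.24069354 0.052     ]
scene [[0.615  0.1993]
 [0.4825 0.1564]
 [0.4373 0.2924]
 [0.5743 0.3319]] [0.13925915 0.14330808 0.14261893 0.13870566] [0.52727106 0.245002   0.052     ]
```

```bash
cat >> h.py <<'E'
def go(target,yaw=None):
    from plant import telemetry
    s=telemetry.read_state();R=s["tcp_rot"];p=s["position"];cy=np.degrees(np.arctan2(R[1,2],R[0,2]))
    print("t",round(s["clock"],2),"p",p.round(4),"zyaw",round(cy,2),"w",round(s["gripper_width"],4),"F",s["contact_force"].round(1),"j",s["joints"].round(0))
    d=R.T@(np.array(target)-p);print("tool shift",d.round(4),"spin",None if yaw is None else round((cy-yaw+180)%360-180,2))
def shot(n,f):
    from plant import camera,camera_model
    m=camera_model(n);im=cv2.cvtColor(camera(n),cv2.COLOR_RGB2BGR);cv2.imwrite("pics/"+f,im);np.savez("pics/"+f[:-4],**m);return m,im
E
python3 - <<'E'
from h import *
go((.48,-.077,.231),62)
a=np.radians(62);R=np.c_[[np.sin(a),-np.cos(a),0],[0,0,-1],[np.cos(a),np.sin(a),0]]
print(R.T@(np.array([.48,-.077,.231])-[.2754,-.5883,.2307]))
# ring
for n,box in(("top",(270,315,160,200)),("scene",(262,295,175,205))):
    im=cv2.imread(f"pics/{n}0.png");m=np.zeros(im.shape[:2],np.uint8)
    x0,x1,y0,y1=box;m[y0:y1,x0:x1]=(im[y0:y1,x0:x1].min(2)>150)
    c,_=cv2.findContours(m,cv2.RETR_EXTERNAL,cv2.CHAIN_APPROX_NONE);c=max(c,key=len)
    e=cv2.fitEllipse(c);print(n,e,plane(CM[n],e[0],.1245))
E
```

```text
t 0.1 p [ 0.2755 -0.5884  0.2307] zyaw 25.09 w 0.0854 F [ 0.1  0.4 -0.2] j [-68.  28.  91.   0.  61.  -3.]
tool shift [-3.764e-01  2.000e-04  4.021e-01] spin -36.91
[-5.93897326e-02 -3.00000000e-04  5.47504986e-01]
top ((296.574462890625, 179.1979522705078), (21.46177864074707, 22.254962921142578), 46.669307708740234) [[ 0.68966819 -0.00449466  0.1245    ]]
scene ((279.1700134277344, 189.3870849609375), (16.214519500732422, 20.164691925048828), 126.7569351196289) [[ 6.83705531e-01 -5.21399506e-04  1.24500000e-01]]
```

move_arm(motion=[0,0,0,-6.15,0.3,0,0,0,-6.15,0.3,0,0,0,-6.15,0.3,0,0,0,-6.15,0.3,0,0,0,-6.15,0.3,0,0,0,-6.15,0.3,-0.0042,0,0.039,0,0.3,-0.0042,0,0.039,0,0.3,-0.0042,0,0.039,0,0.3,-0.0042,0,0.039,0,0.3,-0.0042,0,0.039,0,0.3,-0.0042,0,0.039,0,0.3,-0.0042,0,0.039,0,0.3,-0.0042,0,0.039,0,0.3,-0.0042,0,0.039,0,0.3,-0.0042,0,0.039,0,0.3,-0.0042,0,0.039,0,0.3,-0.0042,0,0.039,0,0.3,-0.0042,0,0.039,0,0.3,-0.0042,0,0.039,0,0.3])

```text
clock: 1.77
position: [0.4803, -0.0771, 0.2313]
tcp_rot: [[0.883, -0.0, 0.47], [-0.47, 0.0, 0.883], [-0.0, -1.0, -0.0]]
contact_force: [1.6, 0.0, -0.6]
gripper_width: 0.0552
```

```bash
python3 - <<'E'
from h import *
shot("wrist","w1.png")
go((.48,-.077,.2),62)
E
```

```text
t 1.82 p [ 0.4825 -0.0718  0.2314] zyaw 62.07 w 0.0554 F [0.1 5.5 0.1] j [-12.  15. 112.   0.  53.  16.]
tool shift [ 0.0002  0.0314 -0.0058] spin 0.07
```

View pics/w1.png

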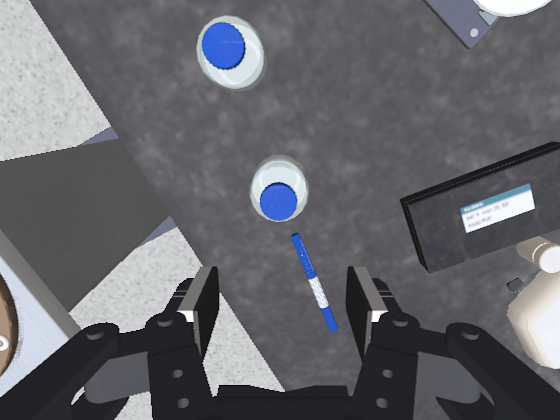

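The wrist view shows the two loose caps at (278,202) and (223,46), with the marker lying to the right of them at (312,280). I'll turn these into positions.

```bash
cat >> h.py <<'E'
def caps(f,zs,amin=60):
    im=cv2.imread("pics/"+f).astype(int);m=dict(np.load("pics/"+f[:-4]+".npz"));b,g,r=im[...,0],im[...,1],im[...,2]
    k,l,st,c=cv2.connectedComponentsWithStats(((b>110)&(b-g>70)&(b-r>100)).astype(np.uint8))
    for i in range(1,k):
        if st[i,4]>amin: print("blob",c[i].round(1),st[i,2:],[plane(m,c[i],z)[0].round(4)[:2] for z in zs])
E
python3 - <<'E'
from h import *
caps("w1.png",(.097,))
go((.48,-.077,.2),62)
E
```

```text
blob [222.8  45.2] [  43   47 1513] [array([0.497 , 0.0453])]
blob [278.  201.7] [  37   36 1049] [array([ 0.4773, -0.0748])]
blob [303.2 256.2] [ 25  45 367] [array([ 0.4735, -0.127 ])]
blob [329.4 318.9] [ 17  26 209] [array([ 0.4666, -0.1925])]
t 1.82 p [ 0.4825 -0.0718  0.2314] zyaw 62.07 w 0.0554 F [0.1 5.5 0.1] j [-12.  15. 112.   0.  53.  16.]
tool shift [ 0.0002  0.0314 -0.0058] spin 0.07
```

move_arm(motion=[0,0.02,0,0,0.3,0,0.03,0,0,0.3,0,0.03,0,0,0.3,0,0,0,0,0.3,0,0,0,0,0.3])

```text
clock: 2.23
position: [0.4791, -0.0788, 0.1506]
tcp_rot: [[0.883, -0.003, 0.47], [-0.47, 0.001, 0.883], [-0.003, -1.0, -0.001]]
contact_force: [0.1, -0.0, 0.3]
gripper_width: 0.0557
```

```bash
python3 - <<'E'
from h import *
shot("wrist","w2.png")
caps("w2.png",(.097,))
go((.479,-.0765,.089),62)
E
```

```text
blob [197.7  20.6] [  62   49 2458] [array([0.4956, 0.0425])]
blob [277.2 233.8] [  51   50 1974] [array([ 0.4772, -0.075 ])]
blob [309.3 290.1] [ 31  55 582] [array([ 0.4772, -0.117 ])]
blob [341.  364.9] [ 21  31 306] [array([ 0.4708, -0.1766])]
t 2.28 p [ 0.4801 -0.0791  0.1518] zyaw 61.98 w 0.0553 F [-0.  -0.5  1. ] j [-13.  21. 117.  -0.  42.  15.]
tool shift [-0.0022  0.0628  0.0018] spin -0.02
```

View pics/w2.png

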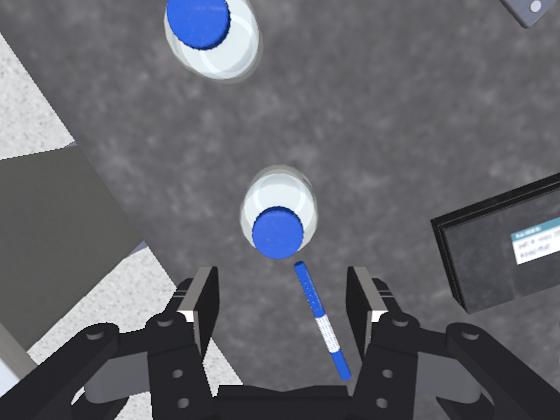

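The cap sits at (277,234), between the fingers at columns 215 and 350. That agrees with the other two cameras to about 3 mm, so I'll descend and grip.

move_arm(motion=[-0.001,0.025,0.001,0,0.3,-0.001,0.02,0.0005,0,0.3,0,0.012,0,0,0.3,0,0.0055,0,0,0.3,0,0,0,0,0.3,0,0,0,0,-0.6,0,0,0,0,-0.6,0,0,0,0,-0.6,0,0,0,0,-0.6,0,0,0,0,-0.6,0,0,0,0,-0.6], force=30)

```text
clock: 3.2
position: [0.4799, -0.0769, 0.0902]
tcp_rot: [[0.883, 0.002, 0.47], [-0.47, -0.0, 0.883], [0.002, -1.0, 0.001]]
contact_force: [-2.2, 0.9, 10.6]
gripper_width: 0.0277
```

```bash
python3 - <<'E'
from h import *
go((.479,-.0765,.089),62)
E
```

```text
t 3.2 p [ 0.4799 -0.0769  0.0902] zyaw 61.98 w 0.0277 F [-2.2  0.9 10.6] j [-13.  27. 120.   0.  33.  15.]
tool shift [-0.001   0.0012 -0.    ] spin -0.02
```

move_arm(motion=[0,-0.01,0,0,-0.6,0,-0.02,0,0,-0.6,0,-0.03,0,0,-0.6,0,-0.03,0,0,-0.6,0,-0.025,0,0,-0.6,0,-0.01,0,0,-0.6,0,0,0,0,-0.6])

```text
clock: 3.78
position: [0.4805, -0.0771, 0.2168]
tcp_rot: [[0.883, 0.005, 0.47], [-0.47, -0.001, 0.883], [0.005, -1.0, 0.001]]
contact_force: [0.3, 0.1, -2.0]
gripper_width: 0.0282
```

```bash
python3 - <<'E'
from h import *
shot("wrist","w3.png")
m,im=shot("scene","s3.png")
cv2.imwrite("pics/s3z.png",cv2.resize(im[150:320,160:400],None,fx=3,fy=3,interpolation=cv2.INTER_CUBIC))
go((.479,-.0765,.214),62)
E
```

```text
t 3.88 p [ 0.4789 -0.0768  0.2137] zyaw 61.98 w 0.0283 F [ 0.6 -0.4 -0.9] j [-13.  16. 114.  -0.  51.  15.]
tool shift [-0.     -0.0003  0.0003] spin -0.02
```

View pics/w3.png

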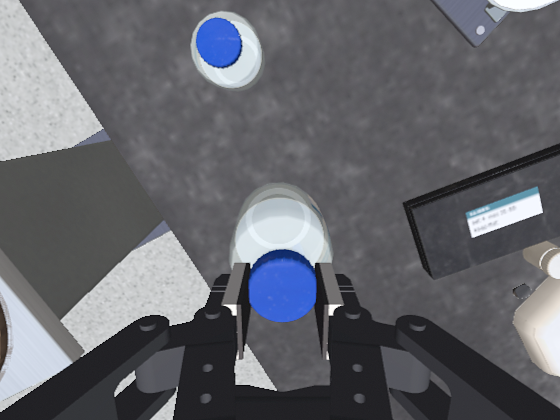

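View pics/s3z.png

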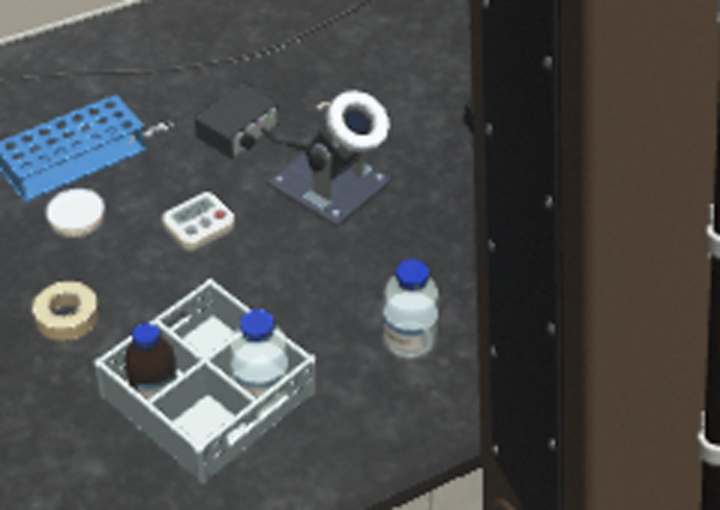

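```bash
python3 - <<'E'
from h import *
caps("w3.png",(.219,.097))
go((.573,.2196,.23),62)
E
```

```text
blob [218.2  42. ] [  45   49 1706] [array([0.5052, 0.0191]), array([0.4971, 0.0453])]
blob [282.2 289.4] [  67   65 3550] [array([ 0.4788, -0.0797]), array([ 0.4477, -0.1395])]
t 3.88 p [ 0.4789 -0.0768  0.2137] zyaw 61.98 w 0.0283 F [ 0.6 -0.4 -0.9] j [-13.  16. 114.  -0.  51.  15.]
tool shift [-0.0561 -0.0163  0.3059] spin -0.02
```

move_arm(motion=[0,-0.008,0.015,0,-0.6,-0.005,-0.008,0.025,0,-0.6,-0.007,0,0.035,0,-0.6,-0.007,0,0.035,0,-0.6,-0.007,0,0.035,0,-0.6,-0.007,0,0.035,0,-0.6,-0.007,0,0.035,0,-0.6,-0.006,0,0.035,0,-0.6,-0.005,0,0.03,0,-0.6,-0.005,0,0.018,0,-0.6,0,0,0.008,0,-0.6,0,0,0,0,-0.6,0,0,0,0,-0.6])

```text
clock: 4.97
position: [0.5726, 0.219, 0.2283]
tcp_rot: [[0.883, -0.002, 0.469], [-0.469, -0.001, 0.883], [-0.002, -1.0, -0.002]]
contact_force: [-0.2, -0.8, -1.8]
gripper_width: 0.0285
```

```bash
python3 - <<'E'
from h import *
shot("wrist","w4.png")
m,im=shot("scene","s4.png")
cv2.imwrite("pics/s4z.png",cv2.resize(im[150:320,160:400],None,fx=3,fy=3,interpolation=cv2.INTER_CUBIC))
m,im=shot("top","t4.png")
cv2.imwrite("pics/t4z.png",cv2.resize(im[150:320,160:360],None,fx=3,fy=3,interpolation=cv2.INTER_CUBIC))
go((.573,.2196,.214),62)
E
```

```text
t 5.12 p [0.5729 0.2183 0.2294] zyaw 61.92 w 0.028 F [-1.2 -1.  -1.8] j [18. 25. 97. -0. 59. 46.]
tool shift [-0.0006  0.0154  0.0012] spin -0.08
```

View pics/w4.png

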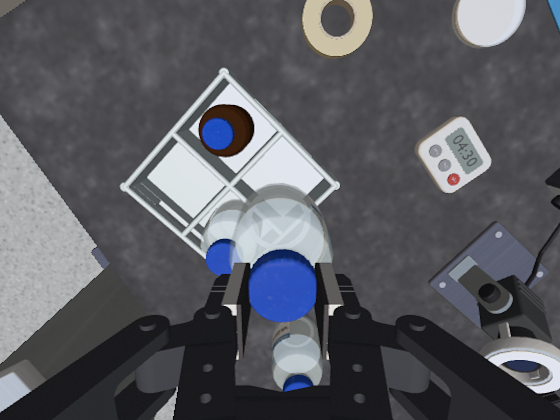

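View pics/s4z.png

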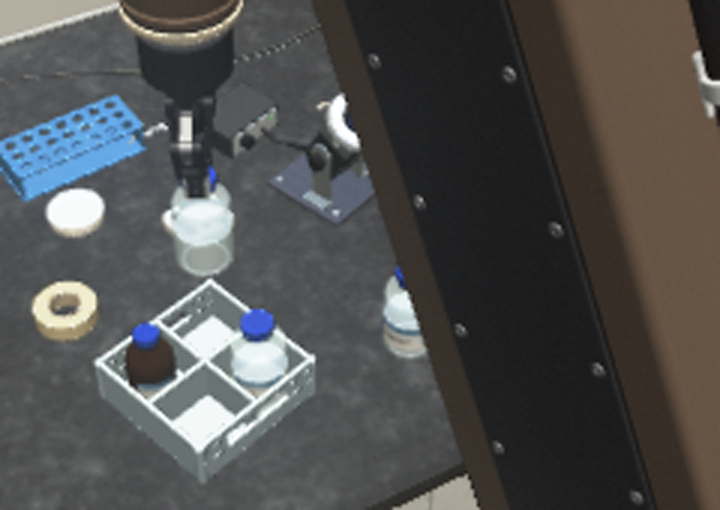

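View pics/t4z.png

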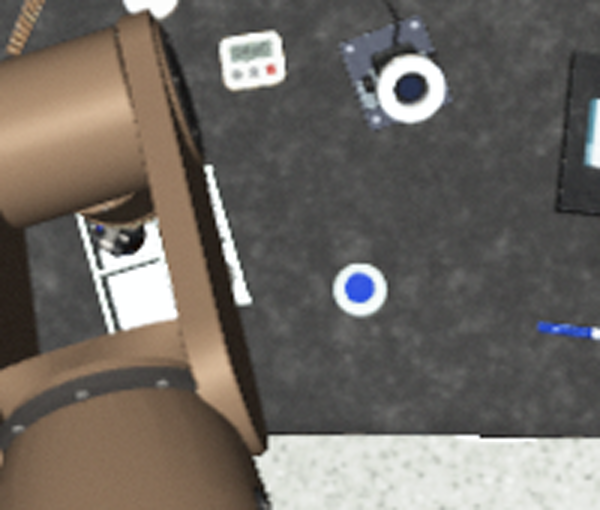

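```bash
python3 - <<'E'
from h import *
caps("w4.png",(.235,.099,.0865))
m=dict(np.load("pics/w4.npz"))
P=plane(m,[(223.5,72),(336,185.5),(124,187)],.052);print(P.round(4),np.linalg.norm(P[0]-P[1]),np.linalg.norm(P[0]-P[2]))
im=cv2.imread("pics/w4.png")
cv2.imwrite("pics/w4z.png",cv2.resize(im[50:310,100:360],None,fx=2.2,fy=2.2,interpolation=cv2.INTER_CUBIC))
print(proj(m,[(.5729,.2183,.2294),(.5729,.2183,.1394)]))
E
```

```text
blob [217.2 133.4] [ 31  32 756] [array([0.5812, 0.2877]), array([0.5547, 0.2903]), array([0.5522, 0.2905])]
blob [218.8 258.5] [ 26  32 654] [array([0.5555, 0.2437]), array([0.5031, 0.2021]), array([0.4982, 0.1983])]
blob [282.3 289.6] [  67   65 3501] [array([0.572 , 0.2185]), array([0.5363, 0.1516]), array([0.533 , 0.1455])]
blob [295.7 385.8] [ 25   9 131] [array([0.5538, 0.1708]), array([0.4998, 0.0559]), array([0.4948, 0.0453])]
[[0.5762 0.3318 0.052 ]
 [0.6177 0.1999 0.052 ]
 [0.4448 0.2901 0.052 ]] 0.13830635328619822 0.13782459262299784
[[284.2884938  282.84420576]
 [283.76024932 219.90995646]]
```

View pics/w4z.png

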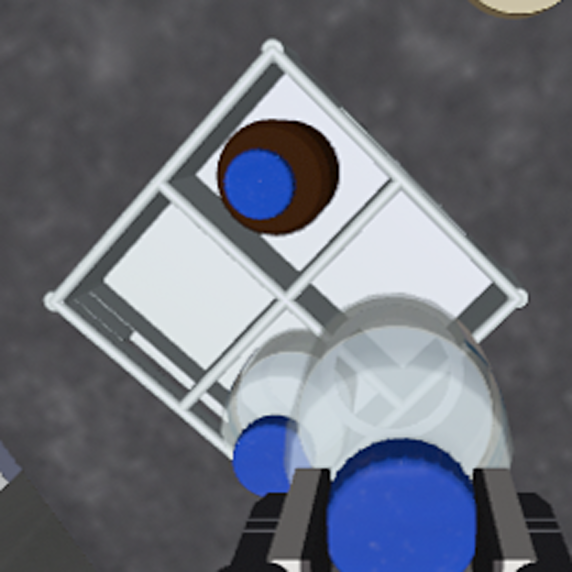

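move_arm(motion=[-0.001,0.015,0.002,0,-0.6,0,0.03,0.001,0,-0.6,0,0.025,0,0,-0.6,0,0.01,0,0,-0.6,0,0,0,0,-0.6,0,0,0,0,-0.6])

```text
clock: 5.62
position: [0.574, 0.2222, 0.1503]
tcp_rot: [[0.883, -0.0, 0.47], [-0.47, -0.0, 0.883], [-0.0, -1.0, -0.0]]
contact_force: [0.1, -0.3, -1.5]
gripper_width: 0.028
```

```bash
python3 - <<'E'
from h import *
m,im=shot("wrist","w5.png")
cv2.imwrite("pics/w5z.png",cv2.resize(im[80:380,100:400],None,fx=2,fy=2,interpolation=cv2.INTER_CUBIC))
m,im=shot("scene","s5.png")
cv2.imwrite("pics/s5z.png",cv2.resize(im[190:320,180:300],None,fx=4.5,fy=4.5,interpolation=cv2.INTER_CUBIC))
go((.5736,.2213,.094),62)
E
```

```text
t 5.72 p [0.5748 0.2228 0.1514] zyaw 61.97 w 0.0278 F [-0.4  0.1 -1.8] j [ 18.  30. 100.  -0.  50.  46.]
tool shift [-0.0005  0.0574 -0.002 ] spin -0.03
```

View pics/w5z.png

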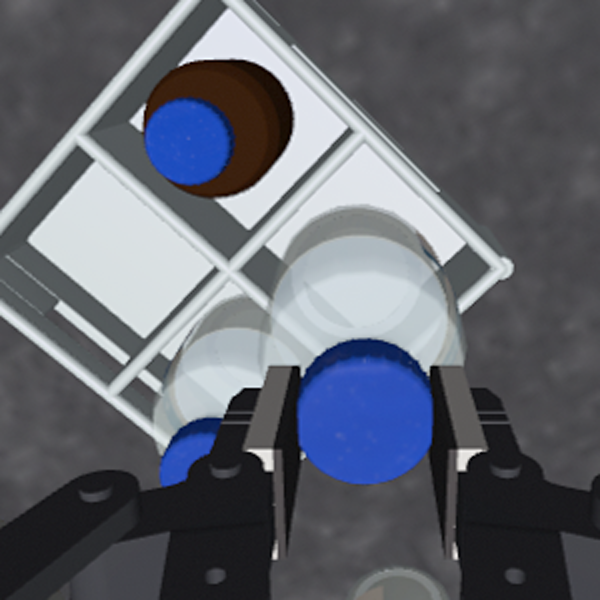

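View pics/s5z.png

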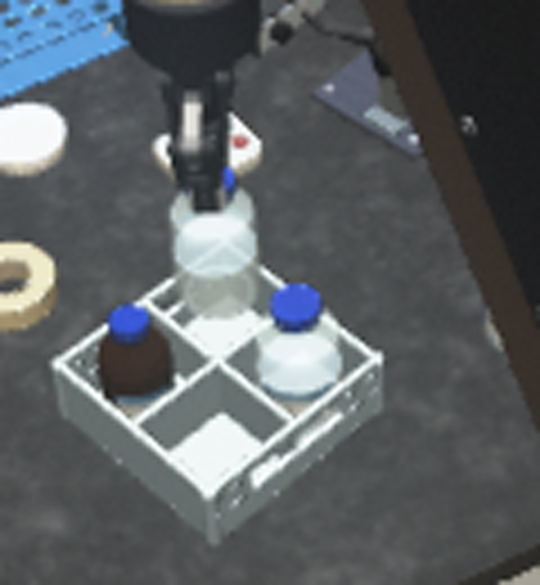

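The wrist view shows the bottle over the far-right cell, with the divider crossing at about (214,215) and the rim corner at (352,214). The scene view shows it hanging upright. I'll check the cell centre again.

```bash
python3 - <<'E'
from h import *
m=dict(np.load("pics/w5.npz"))
P=plane(m,[(214,215),(352.5,214),(280,146.5),(140,147),(155,276)],.052);print(P.round(4))
E
```

```text
[[0.5311 0.2455 0.052 ]
 [0.6183 0.1999 0.052 ]
 [0.5952 0.2659 0.052 ]
 [0.5121 0.3098 0.052 ]
 [0.4671 0.2253 0.052 ]]
```

move_arm(motion=[0,0.015,0,0,-0.6,0,0.015,0,0,-0.6,0,0.012,0,0,-0.6,0,0.008,0,0,-0.6,0,0.004,0,0,-0.6,0,0,0,0,-0.6])

```text
clock: 6.22
position: [0.5737, 0.2227, 0.0954]
tcp_rot: [[0.883, -0.001, 0.47], [-0.47, -0.0, 0.883], [-0.0, -1.0, -0.001]]
contact_force: [-0.3, -0.8, -2.0]
gripper_width: 0.0281
```

```bash
python3 - <<'E'
from h import *
m,im=shot("wrist","w6.png")
go((.5745,.2225,.094),62)
E
```

```text
t 6.27 p [0.574  0.2228 0.0959] zyaw 61.98 w 0.0278 F [ 0.5  0.3 -1. ] j [ 18.  34. 103.   0.  43.  46.]
tool shift [ 0.0006  0.0019 -0.    ] spin -0.02
```

View pics/w6.png

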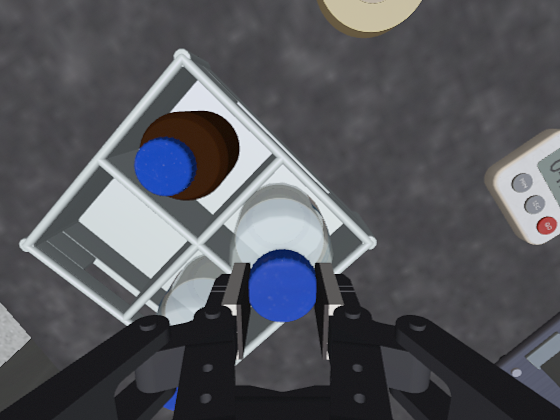

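The bottle is inside the cell and centred, with no side force. I'll lower it gently to the floor.

move_arm(motion=[0,0.001,0,0,-0.6,0,0.001,0,0,-0.6,0,0,0,0,-0.6])

```text
clock: 6.52
position: [0.5743, 0.2229, 0.0944]
tcp_rot: [[0.883, 0.001, 0.47], [-0.47, 0.0, 0.883], [0.001, -1.0, 0.001]]
contact_force: [-0.7, 1.1, 0.0]
gripper_width: 0.0283
```

```bash
python3 - <<'E'
from h import *
go((.5745,.2225,.094),62)
E
```

```text
t 6.52 p [0.5743 0.2229 0.0944] zyaw 61.98 w 0.0283 F [-0.7  1.1  0. ] j [ 18.  34. 103.   0.  43.  46.]
tool shift [ 0.0004  0.0004 -0.0003] spin -0.02
```

move_arm(motion=[0,0.001,0,0,-0.6,0,0,0,0,-0.6])

```text
clock: 6.68
position: [0.5748, 0.2233, 0.0942]
tcp_rot: [[0.883, 0.002, 0.47], [-0.47, 0.001, 0.883], [0.001, -1.0, 0.002]]
contact_force: [-3.5, 0.2, 14.5]
gripper_width: 0.0279
```

move_arm(motion=[0,0,0,0,0.1,0,0,0,0,0.1,0,0,0,0,0.1,0,0,0,0,0.1,0,-0.01,0,0,0.1,0,-0.02,0,0,0.1,0,-0.035,0,0,0.1,0,-0.035,0,0,0.1,0,0,0,0,0.1])

```text
clock: 7.43
position: [0.577, 0.2238, 0.1999]
tcp_rot: [[0.883, 0.008, 0.47], [-0.47, 0.003, 0.883], [0.006, -1.0, 0.006]]
contact_force: [2.2, -0.1, -0.2]
gripper_width: 0.0467
```

```bash
python3 - <<'E'
from h import *
m,im=shot("wrist","w7.png")
go((.4985,.0437,.19),62)
E
```

```text
t 7.48 p [0.576  0.2235 0.1973] zyaw 61.98 w 0.0469 F [ 0.4  0.2 -0.4] j [18. 27. 98. -0. 55. 46.]
tool shift [ 0.016   0.0064 -0.1952] spin -0.02
```

View pics/w7.png

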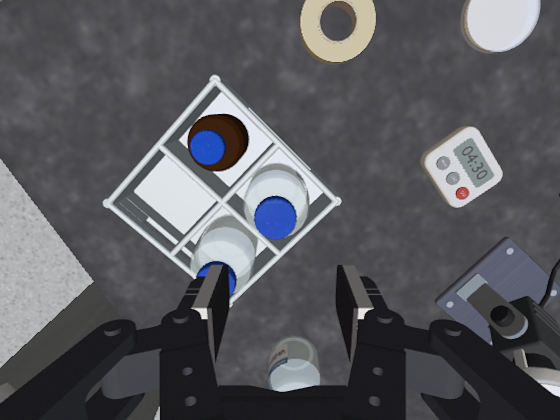

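The first bottle stands upright in the far-right cell, with its cap at (275,218). Now for the second one.

move_arm(motion=[0,0,-0.015,0,0.3,0.002,0,-0.03,0,0.3,0.003,0,-0.035,0,0.3,0.003,0,-0.035,0,0.3,0.003,0,-0.035,0,0.3,0.003,0.01,-0.025,0,0.3,0.002,0.02,-0.014,0,0.3,0,0.02,-0.006,0,0.3,0,0,0,0,0.3,0,0,0,0,0.3])

```text
clock: 8.32
position: [0.4956, 0.043, 0.1424]
tcp_rot: [[0.882, -0.002, 0.471], [-0.471, 0.0, 0.882], [-0.002, -1.0, -0.001]]
contact_force: [-0.1, 0.4, -0.1]
gripper_width: 0.0558
```

```bash
python3 - <<'E'
from h import *
m,im=shot("wrist","w8.png")
caps("w8.png",(.097,),300)
go((.4985,.0437,.089),62)
E
```

```text
blob [283.3 239. ] [  53   51 2135] [array([0.497, 0.045])]
t 8.37 p [0.4966 0.0434 0.1432] zyaw 61.97 w 0.0554 F [0.5 0.9 0.2] j [  2.  22. 116.   0.  42.  30.]
tool shift [0.0015 0.0542 0.0012] spin -0.03
```

View pics/w8.png

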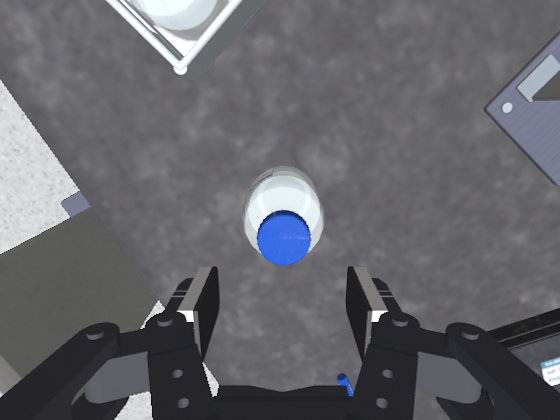

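The cap is centred between the fingers at (283,239), so I'll descend and grip.

move_arm(motion=[0.0005,0.02,0.001,0,0.3,0.0005,0.02,0,0,0.3,0,0.01,0,0,0.3,0,0.004,0,0,0.3,0,0,0,0,0.3,0,0,0,0,-0.6,0,0,0,0,-0.6,0,0,0,0,-0.6,0,0,0,0,-0.6,0,0,0,0,-0.6,0,0,0,0,-0.6], force=30)

```text
clock: 9.28
position: [0.4985, 0.0436, 0.0899]
tcp_rot: [[0.883, 0.002, 0.47], [-0.47, 0.0, 0.883], [0.001, -1.0, 0.001]]
contact_force: [-1.1, 1.6, 6.2]
gripper_width: 0.0282
```

```bash
python3 - <<'E'
from h import *
go((.4985,.0437,.215),62)
E
```

```text
t 9.28 p [0.4985 0.0436 0.0899] zyaw 61.98 w 0.0282 F [-1.1  1.6  6.2] j [  2.  27. 118.   0.  34.  30.]
tool shift [ 1.000e-04 -1.251e-01  2.000e-04] spin -0.02
```

move_arm(motion=[0,-0.01,0,0,-0.6,0,-0.02,0,0,-0.6,0,-0.03,0,0,-0.6,0,-0.03,0,0,-0.6,0,-0.03,0,0,-0.6,-0.008,-0.015,0.014,0,-0.6,-0.016,0,0.028,0,-0.6,-0.02,0,0.034,0,-0.6,-0.02,0,0.034,0,-0.6,-0.02,0,0.034,0,-0.6,-0.017,0,0.028,0,-0.6,-0.01,0,0.016,0,-0.6,-0.003,0,0.005,0,-0.6,0,0,0,0,-0.6,0,0,0,0,-0.6])

```text
clock: 10.53
position: [0.4876, 0.2669, 0.2243]
tcp_rot: [[0.883, 0.0, 0.469], [-0.469, -0.0, 0.883], [0.0, -1.0, -0.0]]
contact_force: [-0.9, 0.4, -1.3]
gripper_width: 0.0279
```

```bash
python3 - <<'E'
from h import *
m,im=shot("wrist","w9.png")
go((.4878,.2673,.151),62)
E
```

```text
t 10.58 p [0.4877 0.2664 0.2242] zyaw 61.97 w 0.0284 F [ 0.4 -0.5 -1.4] j [ 26.  20. 104.  -0.  55.  54.]
tool shift [-0.0003  0.0732  0.0008] spin -0.03
```

View pics/w9.png

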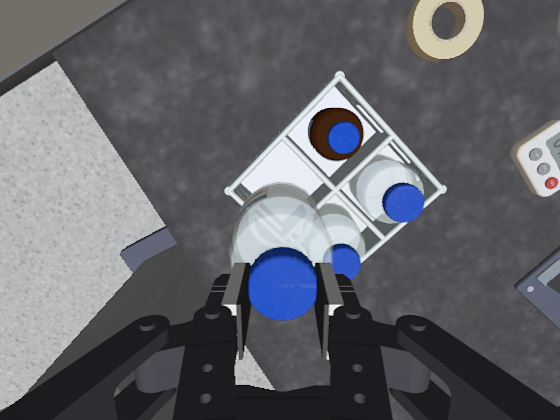

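```bash
python3 - <<'E'
from h import *
m=dict(np.load("pics/w9.npz"))
P=plane(m,[(339.5,75),(443,189),(228.5,191.5)],.052);print(P.round(4),(P[1]+P[2])/2)
E
```

```text
[[0.5757 0.3322 0.052 ]
 [0.6176 0.2005 0.052 ]
 [0.4441 0.29   0.052 ]] [0.53082018 0.24522535 0.052     ]
```

move_arm(motion=[0,0.015,0.0005,0,-0.6,0,0.03,0,0,-0.6,0,0.02,0,0,-0.6,0,0.008,0,0,-0.6,0,0,0,0,-0.6,0,0,0,0,-0.6])

```text
clock: 11.08
position: [0.4884, 0.2672, 0.1514]
tcp_rot: [[0.882, -0.0, 0.471], [-0.471, -0.0, 0.882], [-0.0, -1.0, -0.0]]
contact_force: [-0.7, 0.2, -1.8]
gripper_width: 0.0282
```

```bash
python3 - <<'E'
from h import *
m,im=shot("wrist","w10.png")
go((.4878,.2673,.094),62)
E
```

```text
t 11.13 p [0.4888 0.2676 0.1519] zyaw 61.94 w 0.028 F [-0.2 -1.2 -1.5] j [ 26.  26. 108.  -0.  46.  54.]
tool shift [-0.0008  0.0579 -0.0008] spin -0.06
```

View pics/w10.png

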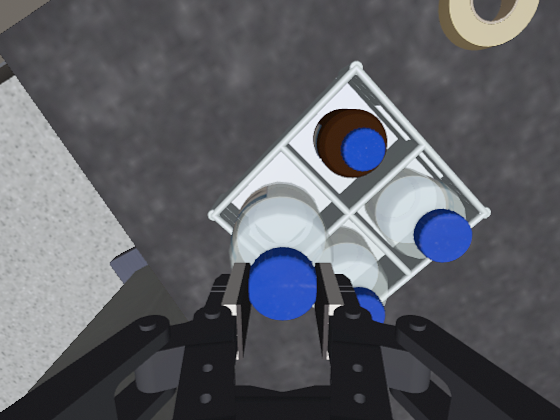

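The bottle hangs over the near-left cell, 1 mm from its measured centre, so I'll lower it.

move_arm(motion=[-0.001,0.015,0,0,-0.6,0,0.015,0,0,-0.6,0,0.012,0,0,-0.6,0,0.008,0,0,-0.6,0,0.004,0,0,-0.6,0,0.001,0,0,-0.6,0,0.001,0,0,-0.6,0,0.001,0,0,-0.6,0,0,0,0,-0.6])

```text
clock: 11.88
position: [0.4874, 0.2685, 0.0942]
tcp_rot: [[0.883, 0.001, 0.47], [-0.47, 0.0, 0.883], [0.0, -1.0, 0.001]]
contact_force: [-0.1, -0.6, -1.5]
gripper_width: 0.0281
```

```bash
python3 - <<'E'
from h import *
go((.4878,.2673,.094),62)
E
```

```text
t 11.88 p [0.4874 0.2685 0.0942] zyaw 61.98 w 0.0281 F [-0.1 -0.6 -1.5] j [ 26.  30. 111.  -0.  39.  54.]
tool shift [ 0.0009  0.0002 -0.0009] spin -0.02
```

move_arm(motion=[0,0.001,0,0,-0.6,0,0,0,0,-0.6])

```text
clock: 12.05
position: [0.4878, 0.2688, 0.0939]
tcp_rot: [[0.883, 0.002, 0.47], [-0.47, 0.001, 0.883], [0.001, -1.0, 0.002]]
contact_force: [-2.2, 0.2, 10.9]
gripper_width: 0.0282
```

```bash
python3 - <<'E'
from h import *
go((.4878,.2673,.094),62)
E
```

```text
t 12.05 p [0.4878 0.2688 0.0939] zyaw 61.98 w 0.0282 F [-2.2  0.2 10.9] j [ 26.  30. 111.   0.  39.  54.]
tool shift [ 0.0007 -0.0001 -0.0014] spin -0.02
```

move_arm(motion=[0,0,0,0,0.1,0,0,0,0,0.1,0,0,0,0,0.1,0,0,0,0,0.1,0,-0.01,0,0,0.1,0,-0.02,0,0,0.1,0,-0.035,0,0,0.1,0,-0.04,0,0,0.1,0,-0.04,0,0,0.1,0,-0.02,0,0,0.1,0,0,0,0,0.1])

```text
clock: 12.97
position: [0.4892, 0.2694, 0.2637]
tcp_rot: [[0.883, 0.007, 0.47], [-0.47, 0.003, 0.883], [0.005, -1.0, 0.006]]
contact_force: [0.5, 0.8, 0.5]
gripper_width: 0.0472
```

move_arm(motion=[0.015,-0.005,-0.01,0,0.1,0.027,-0.005,-0.0185,0,0.1,0.027,-0.005,-0.0185,0,0.1,0.027,-0.005,-0.0185,0,0.1,0.027,-0.005,-0.0185,0,0.1,0.027,-0.005,-0.0185,0,0.1,0.027,0,-0.0185,0,0.1,0.027,0,-0.0185,0,0.1,0.027,0,-0.0185,0,0.1,0.027,0,-0.0185,0,0.1,0.027,0,-0.0185,0,0.1,0.012,0,-0.008,0,0.1,0,0,0,0,0.1,0,0,0,0,0.1])

```text
clock: 14.13
position: [0.6537, -0.0507, 0.2875]
tcp_rot: [[0.882, -0.001, 0.471], [-0.471, 0.0, 0.882], [-0.001, -1.0, -0.0]]
contact_force: [-1.2, -0.3, -1.0]
gripper_width: 0.0468
```

```bash
python3 - <<'E'
from h import *
m,im=shot("wrist","w11.png")
m,im=shot("scene","s11.png")
cv2.imwrite("pics/s11z.png",cv2.resize(im[150:320,160:400],None,fx=3,fy=3,interpolation=cv2.INTER_CUBIC))
go((.4878,.2673,.094),62)
E
```

```text
t 14.23 p [ 0.6534 -0.0494  0.2877] zyaw 62.01 w 0.0468 F [ 0.  -0.2 -0. ] j [-7. 25. 87.  0. 68. 21.]
tool shift [-0.2947  0.194   0.2019] spin 0.01
```

View pics/w11.png

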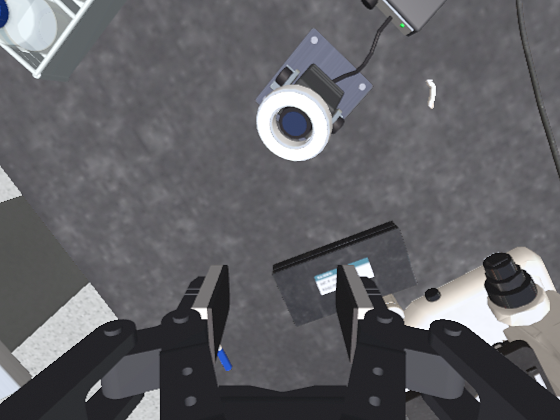

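View pics/s11z.png

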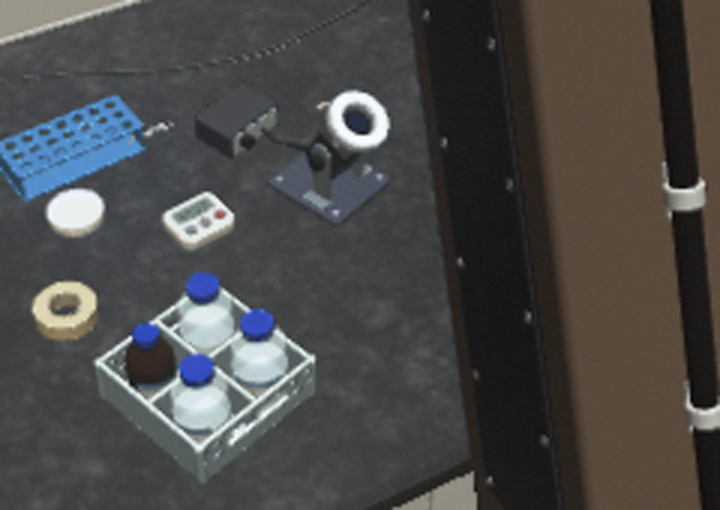

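Both clear bottles now stand in the carrier. In the wrist view the ring is centred at about (294,123), with base-plate corners at (315,30) and (372,85). I'll zoom in for the camera pose.

```bash
python3 - <<'E'
from h import *
im=cv2.imread("pics/w11.png")
cv2.imwrite("pics/w11z.png",cv2.resize(im[20:170,240:390],None,fx=4,fy=4,interpolation=cv2.INTER_CUBIC))
im=cv2.imread("pics/top0.png")
cv2.imwrite("pics/t0r.png",cv2.resize(im[145:205,260:325],None,fx=9,fy=9,interpolation=cv2.INTER_CUBIC))
E
```

```text
(no output)
```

View pics/w11z.png

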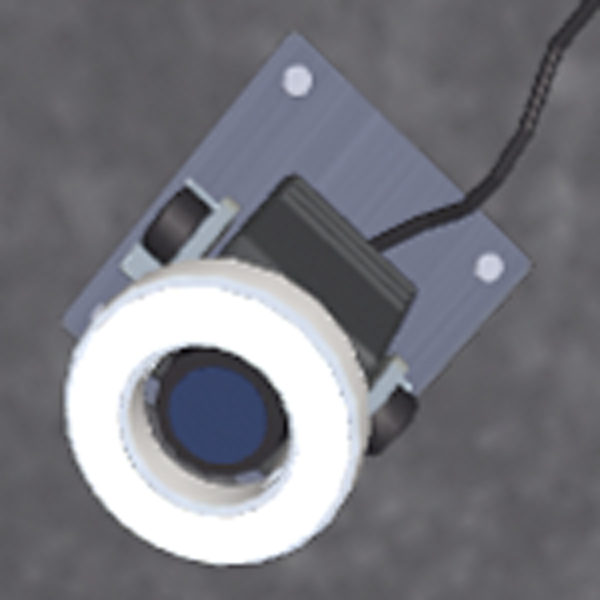

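View pics/t0r.png

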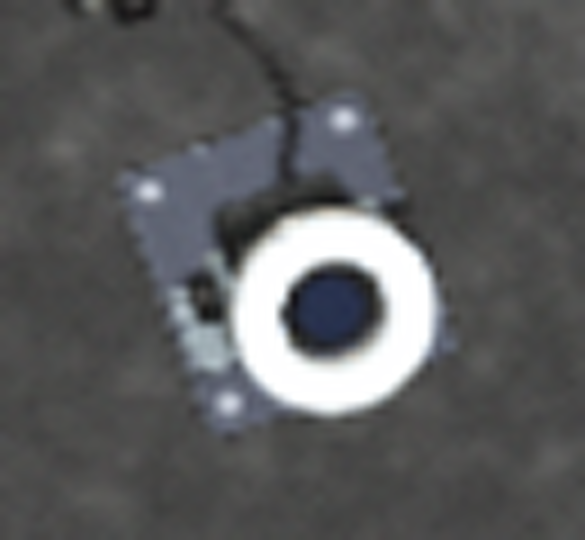

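```bash
cat > ring.py <<'E'
from h import *
m=dict(np.load("pics/w11.npz"))
im=cv2.imread("pics/w11.png")
mask=np.zeros(im.shape[:2],np.uint8);mask[70:170,245:345]=(im[70:170,245:345].min(2)>=250)
c,_=cv2.findContours(mask,cv2.RETR_EXTERNAL,cv2.CHAIN_APPROX_NONE);c=max(c,key=len)
e=cv2.fitEllipse(c);print("w ell",e)
for zt in(0,.008):
    P=plane(m,[(313.75,28),(373,86.5),(255.75,100.75)],zt);print(zt,P.round(4),np.linalg.norm(P[1]-P[0]),np.linalg.norm(P[2]-P[0]),np.degrees(np.arctan2(*(P[0]-P[2])[1::-1])),np.degrees(np.arctan2(*(P[0]-P[1])[1::-1])))
cw=c[:,0,:].astype(float)
T={"top":(( 296.57,179.2)),"scene":(279.17,189.39)}
def ring(p):
    x,y,psi,th=p;X=np.array([np.cos(psi),np.sin(psi),0]);Y=np.array([-np.sin(psi),np.cos(psi),0]);Z=np.array([0,0,1.])
    n=-np.sin(th)*X+np.cos(th)*Z;u=np.cross(Y,n);o=np.array([x,y,.066]);return o,n,u,Y
def circ(p,r=.033):
    o,n,u,Y=ring(p);a=np.linspace(0,2*np.pi,180,endpoint=False)[:,None];return o+.064*n+r*(np.cos(a)*u+np.sin(a)*Y)
def quad(pts): (cx,cy),(a,b),t=cv2.fitEllipse(pts.astype(np.float32));t=np.radians(t);S=lambda: (a*a*np.cos(2*t)+0,)
def mom(e):
    (cx,cy),(a,b),t=e;t=np.radians(t);R=np.array([[np.cos(t),-np.sin(t)],[np.sin(t),np.cos(t)]]);S=R@np.diag([a*a,b*b])@R.T;return cx,cy,S
e2={"w":e}
for n,box in(("top",(270,315,160,200)),("scene",(262,295,175,205))):
    I=cv2.imread(f"pics/{n}0.png");k=np.zeros(I.shape[:2],np.uint8);x0,x1,y0,y1=box;k[y0:y1,x0:x1]=(I[y0:y1,x0:x1].min(2)>215)
    cc,_=cv2.findContours(k,cv2.RETR_EXTERNAL,cv2.CHAIN_APPROX_NONE);e2[n]=cv2.fitEllipse(max(cc,key=len));print(n,e2[n])
M={"w":m,**CM}
def res(q,views,psi=None):
    p=q if psi is None else np.r_[q[:2],psi,q[2]]
    r=[]
    for v in views:
        E=cv2.fitEllipse(proj(M[v],circ(p)).astype(np.float32));a=mom(E);b=mom(e2[v]);w=3 if v=="w" else 1
        r+=[w*(a[0]-b[0]),w*(a[1]-b[1])]
        sa=a[2]/np.trace(a[2]);sb=b[2]/np.trace(b[2]);d=(sa-sb)*e2[v][1][1]
        if v!="top" : r+=[w*d[0,0],w*d[0,1]]
    return np.array(r)
if __name__=="__main__":
  for views in(("w",),("w","top","scene"),("top","scene")):
    s=least_squares(lambda q:res(q,views),[.72,0,np.radians(17),.4],x_scale=[.01,.01,.1,.1],diff_step=1e-4)
    o,n,u,Y=ring(s.x);print(views,"stand",s.x[:2].round(4),"yaw,th deg",np.degrees(s.x[2:]).round(2),s.x[3].round(3),"ring",(o+.064*n).round(4),"focus",(o+.144*n).round(4),"res",np.abs(s.fun).max().round(2))
E
python3 ring.py
```

```text
w ell ((291.8242492675781, 125.7069091796875), (63.20028305053711, 71.63778686523438), 132.71144104003906)
0 [[ 0.757   0.0709  0.    ]
 [ 0.7897 -0.0148  0.    ]
 [ 0.6639  0.0348  0.    ]] 0.09181325947410508 0.0998613002077972 21.243846310907106 110.9097646237487
0.008 [[ 0.7557  0.0699  0.008 ]
 [ 0.7879 -0.0143  0.008 ]
 [ 0.6644  0.0344  0.008 ]] 0.09010347486624612 0.09800164164656039 21.2438463109071 110.90976462374876
top ((296.59033203125, 179.2605743408203), (20.27653694152832, 21.39013671875), 55.74785614013672)
scene ((279.38812255859375, 189.0552215576172), (14.981951713562012, 18.871368408203125), 126.64262390136719)
('w',) stand [0.7142 0.0062] yaw,th deg [19.87 27.72] 0.484 ring [ 0.6863 -0.0039  0.1227] focus [ 0.6513 -0.0166  0.1935] res 0.0
('w', 'top', 'scene') stand [0.7142 0.0062] yaw,th deg [19.93 27.67] 0.483 ring [ 0.6863 -0.0039  0.1227] focus [ 0.6514 -0.0166  0.1935] res 1.12
('top', 'scene') stand [0.7181 0.0076] yaw,th deg [22.64 29.37] 0.513 ring [ 0.6891 -0.0045  0.1218] focus [ 0.6529 -0.0196  0.1915] res 0.35
```

```bash
python3 - <<'E'
from ring import *
P=plane(m,[(284.5,76.25),(338.2,124.5)],.066);print(P,np.linalg.norm(P[0]-P[1]),P.mean(0),np.degrees(np.arctan2(*(P[0]-P[1])[1::-1])))
psi=np.radians(21.1)
for views in(("w",),("w","top","scene"),("top","scene")):
    s=least_squares(lambda q:res(q,views,psi),[.72,0,.4],x_scale=[.01,.01,.1],diff_step=1e-4)
    print(views,s.x.round(4),np.degrees(s.x[2]),np.abs(s.fun).max())
E
```

```text
w ell ((291.8242492675781, 125.7069091796875), (63.20028305053711, 71.63778686523438), 132.71144104003906)
0 [[ 0.757   0.0709  0.    ]
 [ 0.7897 -0.0148  0.    ]
 [ 0.6639  0.0348  0.    ]] 0.09181325947410508 0.0998613002077972 21.243846310907106 110.9097646237487
0.008 [[ 0.7557  0.0699  0.008 ]
 [ 0.7879 -0.0143  0.008 ]
 [ 0.6644  0.0344  0.008 ]] 0.09010347486624612 0.09800164164656039 21.2438463109071 110.90976462374876
top ((296.59033203125, 179.2605743408203), (20.27653694152832, 21.39013671875), 55.74785614013672)
scene ((279.38812255859375, 189.0552215576172), (14.981951713562012, 18.871368408203125), 126.64262390136719)
[[ 0.70301212  0.03827433  0.066     ]
 [ 0.72916001 -0.02662822  0.066     ]] 0.06997180284911773 [0.71608607 0.00582305 0.066     ] 111.94348430490403
('w',) [0.714  0.0068 0.4836] 27.710297363150868 0.5832789309705764
('w', 'top', 'scene') [0.714  0.0068 0.4828] 27.662908770800833 1.1125640869140625
('top', 'scene') [0.7185 0.0069 0.5147] 29.48837688319829 0.34259033203125
```

Camera estimate: stand at about (0.715, 0.006), yaw 21°, tilt 28°, ring at about (0.687, -0.004, 0.1226).

The tool itself can't tilt. My plan is to grip the amber cap and lift the bottle until its base is just below the rim. Then I'll lean it against the rounded far rim so it pivots about 28° in the jaws. With the wrist camera on the base's side, I can watch the tilt.

move_arm(motion=[0,0,0,-7.1,0.1,0,0,0,-7.1,0.1,0,0,0,-7.1,0.1,0,0,0,-7.1,0.1,0,0,0,-7.1,0.1,0,0,0,-7.1,0.1,0,0,0,-7.1,0.1,0,0,0,-7.1,0.1,0,0,0,-7.1,0.1,0,0,0,-7.1,0.1,0,0,0,-7.1,0.1,0,0,0,-7.1,0.1,0,0,0,-7.1,0.1,0,0,0,-7.1,0.1,0,0,0,-7.1,0.1,0,0,0,-7.1,0.1,0,0,0,-7.1,0.1,0,0,0,-7.1,0.1,0,0,0,-7.1,0.1,0,0,0,0,0.1])

```text
clock: 15.9
position: [0.6535, -0.0489, 0.2881]
tcp_rot: [[-0.298, -0.0, -0.954], [0.954, 0.0, -0.298], [0.0, -1.0, -0.0]]
contact_force: [-0.4, -0.6, -0.2]
gripper_width: 0.0468
```

```bash
python3 - <<'E'
from h import *
go((.555,.2895,.17),197.5)
E
```

```text
t 15.9 p [ 0.6535 -0.0489  0.2881] zyaw -162.64 w 0.0468 F [-0.4 -0.6 -0.2] j [  -7.   25.   87.    0.   68. -114.]
tool shift [ 0.3523  0.1182 -0.0069] spin -0.14
```

move_arm(motion=[0.014,0,0,0,0.05,0.028,0,0,0,0.05,0.034,0,-0.0007,0,0.05,0.034,0,-0.0007,0,0.05,0.034,0,-0.0007,0,0.05,0.034,0,-0.0007,0,0.05,0.034,0,-0.0007,0,0.05,0.034,0,-0.0007,0,0.05,0.034,0.01,-0.0007,0,0.05,0.034,0.02,-0.0007,0,0.05,0.026,0.03,-0.0007,0,0.05,0.012,0.03,-0.0006,0,0.05,0,0.02,0,0,0.05,0,0.008,0,0,0.05,0,0,0,0,0.05,0,0,0,0,0.05])

```text
clock: 17.23
position: [0.5583, 0.2887, 0.1705]
tcp_rot: [[-0.289, 0.0, -0.957], [0.957, 0.0, -0.289], [0.0, -1.0, -0.0]]
contact_force: [-0.1, -0.4, 0.5]
gripper_width: 0.0447
```

```bash
python3 - <<'E'
from h import *
shot("wrist","w12.png")
caps("w12.png",(.0865,.101),200)
go((.555,.2895,.084),197.5)
E
```

```text
blob [286.8 105.8] [  52   54 2184] [array([0.4856, 0.2698]), array([0.4856, 0.2696])]
blob [159.9 106.7] [  53   54 2245] [array([0.5084, 0.1957]), array([0.507 , 0.2003])]
blob [178.  221.4] [  48   45 1693] [array([0.5777, 0.2215]), array([0.5719, 0.2244])]
blob [286.7 217. ] [ 36  35 976] [array([0.5537, 0.2906]), array([0.5494, 0.2891])]
t 17.28 p [0.5589 0.2886 0.1712] zyaw -163.22 w 0.0449 F [ 0.6 -0.2  0.5] j [ 25.  29.  98.  -0.  53. -82.]
tool shift [0.002  0.0872 0.0037] spin -0.72
```

View pics/w12.png

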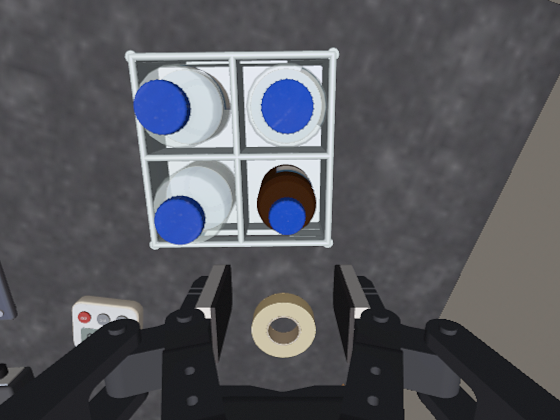

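The four caps stand as expected, with the amber one at (287,217), in line with the finger gap. I'll descend with the tips at z = 0.085 and grip.

move_arm(motion=[0.001,0.03,0.002,-0.4,0.05,0.001,0.03,0.002,-0.3,0.05,0.0005,0.018,0,0,0.05,0,0.008,0,0,0.05,0,0,0,0,0.05,0,0,0,0,-0.6,0,0,0,0,-0.6,0,0,0,0,-0.6,0,0,0,0,-0.6,0,0,0,0,-0.6,0,0,0,0,-0.6], force=25)

```text
clock: 18.2
position: [0.5549, 0.2902, 0.0856]
tcp_rot: [[-0.302, 0.003, -0.953], [0.953, 0.001, -0.302], [0.0, -1.0, -0.003]]
contact_force: [-0.3, 0.3, 9.8]
gripper_width: 0.0222
```

```bash
python3 - <<'E'
from h import *
shot("wrist","w13.png")
go((.555,.2895,.114),197.5)
E
```

```text
t 18.25 p [0.5549 0.2902 0.0856] zyaw -162.42 w 0.0226 F [-0.7  0.4  8.4] j [ 25.  35. 102.   0.  43. -83.]
tool shift [-0.0007 -0.0284  0.0001] spin 0.08
```

View pics/w13.png

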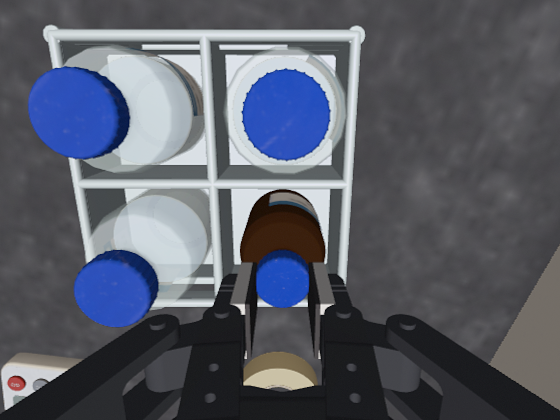

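move_arm(motion=[0,-0.005,0,0,-0.6,0,-0.01,0,0,-0.6,0,-0.01,0,0,-0.6,0,-0.005,0,0,-0.6,0,0,-0.003,0,-0.6,0,0,-0.004,0,-0.6,0,0,-0.004,0,-0.6,0,0,-0.004,0,-0.6,0,0,-0.004,0,-0.6,0,0,0,0,-0.6,0,0,0,0,-0.6])

```text
clock: 19.17
position: [0.5718, 0.2954, 0.1133]
tcp_rot: [[-0.302, -0.001, -0.953], [0.953, -0.0, -0.302], [-0.0, -1.0, 0.001]]
contact_force: [-0.9, -0.2, -1.9]
gripper_width: 0.0226
```

```bash
python3 - <<'E'
from h import *
shot("wrist","w14.png")
go((.555,.2895,.114),197.5)
E
```

```text
t 19.22 p [0.5717 0.2953 0.1134] zyaw -162.42 w 0.0226 F [-0.5 -1.2 -1.9] j [ 25.  34.  98.  -0.  47. -83.]
tool shift [-0.0005 -0.0006  0.0176] spin 0.08
```

View pics/w14.png

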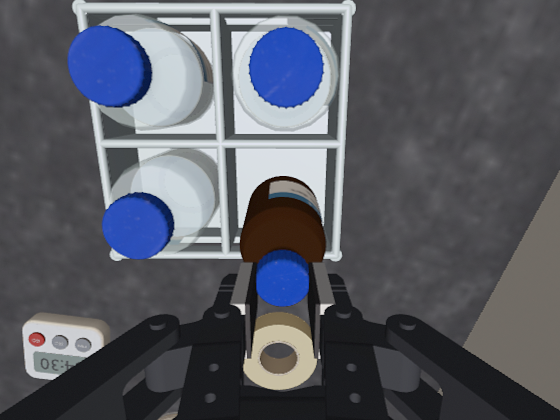

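The body's far end moved from row 190 to 177, so the bottle is pivoting in the jaws with under 2 N of force. I'll keep going.

move_arm(motion=[0,0,-0.004,0,-0.6,0,0,-0.004,0,-0.6,0,0,-0.004,0,-0.6,0,0,-0.004,0,-0.6,0,0,-0.003,0,-0.6,0,0,0,0,-0.6,0,0,0,0,-0.6])

```text
clock: 19.8
position: [0.5901, 0.3012, 0.1137]
tcp_rot: [[-0.302, -0.0, -0.953], [0.953, 0.0, -0.302], [0.0, -1.0, 0.0]]
contact_force: [-1.5, -0.5, -0.4]
gripper_width: 0.0222
```

```bash
python3 - <<'E'
from h import *
shot("wrist","w15.png")
m,im=shot("scene","s15.png")
cv2.imwrite("pics/s15z.png",cv2.resize(im[190:320,180:300],None,fx=4.5,fy=4.5,interpolation=cv2.INTER_CUBIC))
go((.555,.2895,.114),197.5)
E
```

```text
t 19.9 p [0.5899 0.3011 0.1138] zyaw -162.41 w 0.0224 F [-1.6 -0.6 -0.4] j [ 24.  36.  95.  -0.  49. -83.]
tool shift [-0.0005 -0.0002  0.0368] spin 0.09
```

View pics/w15.png

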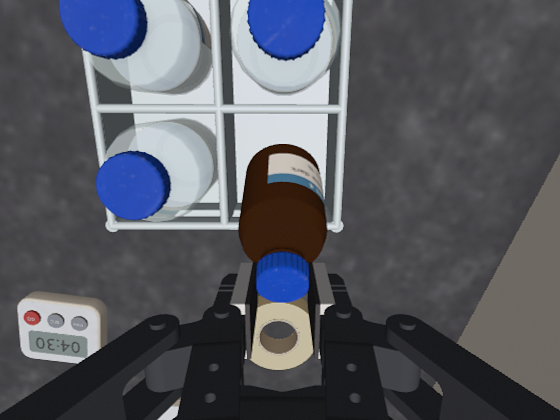

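View pics/s15z.png

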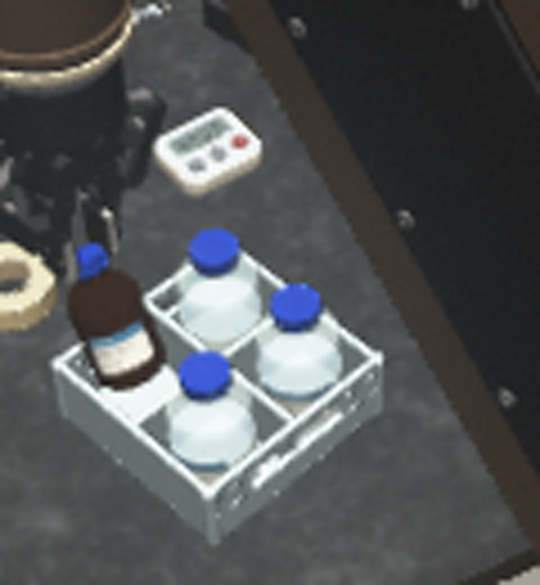

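The bottle is clearly tilted now: in the wrist view the body's end is at row 144 and the cap at (283,278). I'll fit the tilt angle.

```bash
cat > tilt.py <<'E'
from h import *
def axes(yaw):
    a=np.radians(yaw);return np.c_[[np.sin(a),-np.cos(a),0],[0,0,-1],[np.cos(a),np.sin(a),0]]
def bottle(p,R,th,z0,h=.081):
    # pivot on axis at hp above base ; TCP at h above base when gripped upright
    hp=.0845; c=p+R@np.array([0,-(hp-h),z0]); ax=-np.sin(th)*R[:,2]-np.cos(th)*R[:,1] # base->cap leans to -z tool, up = -y
    return c-hp*ax,ax
def circ3(o,ax,r,R):
    u=R[:,0];v=np.cross(ax,u);a=np.linspace(0,2*np.pi,120)[:,None];return o+r*(np.cos(a)*u+np.sin(a)*v)
def pred(m,p,R,th,z0,h=.081):
    b,ax=bottle(p,R,th,z0,h);B=proj(m,circ3(b,ax,.023,R));C=np.vstack([proj(m,circ3(b+k*ax,ax,.0125,R)) for k in(.077,.088)])
    return B[:,1].min(),C[:,1].min(),C[:,1].max(),proj(m,b)[0],b,ax
def meas(f):
    im=cv2.imread("pics/"+f).astype(int);b,g,r=im[...,0],im[...,1],im[...,2]
    cap=((b>110)&(b-g>70)&(b-r>100));sub=np.zeros_like(cap);sub[240:330,250:318]=cap[240:330,250:318];rows=np.where(sub.sum(1)>3)[0]
    br=((r>b+12)&(r<120)&(r>20));col=br[:,278:288].sum(1);rr=np.where(col>=5)[0]
    return rr.min(),rows.min(),rows.max()
if __name__=="__main__":
    for f,p in(("w13",(.5549,.2902,.0856)),("w14",(.5717,.2953,.1134)),("w15",(.5899,.3011,.1138))):
        m=dict(np.load(f"pics/{f}.npz"));R=axes(197.6);M=meas(f+".png");print(f,M)
        for z0 in(-.003,-.001,0.001): print(z0,[(t,)+tuple(np.round(pred(m,np.array(p),R,np.radians(t),z0)[:3],1)) for t in(0,6,12,16,20,24,28)])
E
python3 tilt.py
```

```text
w13 (np.int64(190), np.int64(257), np.int64(307))
-0.003 [(0, np.float64(194.4), np.float64(258.6), np.float64(321.1)), (6, np.float64(182.1), np.float64(258.4), np.float64(319.9)), (12, np.float64(170.1), np.float64(258.5), np.float64(318.5)), (16, np.float64(162.2), np.float64(258.8), np.float64(317.4)), (20, np.float64(154.4), np.float64(259.3), np.float64(316.1)), (24, np.float64(146.8), np.float64(259.9), np.float64(314.8)), (28, np.float64(139.3), np.float64(260.7), np.float64(313.4))]
-0.001 [(0, np.float64(191.4), np.float64(254.5), np.float64(317.1)), (6, np.float64(179.0), np.float64(254.2), np.float64(316.0)), (12, np.float64(166.8), np.float64(254.3), np.float64(314.6)), (16, np.float64(158.8), np.float64(254.6), np.float64(313.5)), (20, np.float64(151.0), np.float64(255.0), np.float64(312.3)), (24, np.float64(143.2), np.float64(255.6), np.float64(311.0)), (28, np.float64(135.7), np.float64(256.4), np.float64(309.6))]
0.001 [(0, np.float64(188.3), np.float64(250.3), np.float64(313.1)), (6, np.float64(175.9), np.float64(250.0), np.float64(312.0)), (12, np.float64(163.6), n
[... 2369 characters left out ...]
), (16, np.float64(158.8), np.float64(254.2), np.float64(313.2)), (20, np.float64(150.9), np.float64(254.6), np.float64(312.0)), (24, np.float64(143.1), np.float64(255.2), np.float64(310.7)), (28, np.float64(135.5), np.float64(256.0), np.float64(309.3))]
0.001 [(0, np.float64(188.4), np.float64(249.9), np.float64(312.8)), (6, np.float64(175.9), np.float64(249.6), np.float64(311.7)), (12, np.float64(163.5), np.float64(249.7), np.float64(310.4)), (16, np.float64(155.5), np.float64(249.9), np.float64(309.3)), (20, np.float64(147.5), np.float64(250.3), np.float64(308.1)), (24, np.float64(139.6), np.float64(250.9), np.float64(306.8)), (28, np.float64(131.9), np.float64(251.6), np.float64(305.4))]
```

move_arm(motion=[0,0,-0.003,0,-0.6,0,0,-0.003,0,-0.6,0,0,0,0,-0.6,0,0,0,0,-0.6])

```text
clock: 20.23
position: [0.596, 0.3031, 0.1138]
tcp_rot: [[-0.302, 0.0, -0.953], [0.953, 0.0, -0.302], [0.0, -1.0, -0.0]]
contact_force: [-1.1, 0.7, 0.7]
gripper_width: 0.0222
```

```bash
python3 - <<'E'
from tilt import *
shot("wrist","w16.png")
print(meas("w16.png"))
go((.555,.2895,.114),197.5)
E
```

```text
(np.int64(135), np.int64(253), np.int64(300))
t 20.28 p [0.5959 0.303  0.1138] zyaw -162.42 w 0.0223 F [-1.1 -1.   0.5] j [ 24.  36.  95.   0.  49. -83.]
tool shift [-0.0006 -0.0002  0.043 ] spin 0.08
```

move_arm(motion=[0,0,0,0,-0.6,0,-0.005,0,0,-0.6,0,-0.01,0,0,-0.6,0,-0.02,0,0,-0.6,0,-0.03,0,0,-0.6,0,-0.035,0,0,-0.6,0,-0.035,0,0,-0.6,0,-0.025,0,0,-0.6,0,-0.01,0,0,-0.6,0,0,0,0,-0.6,0,0,0,0,-0.6], force=40)

```text
clock: 21.2
position: [0.5957, 0.303, 0.2838]
tcp_rot: [[-0.302, 0.001, -0.953], [0.953, 0.0, -0.302], [0.0, -1.0, -0.001]]
contact_force: [-0.5, 0.1, -1.7]
gripper_width: 0.0219
```

```bash
python3 - <<'E'
from tilt import *
m,im=shot("wrist","w17.png")
print(meas("w17.png"))
from plant import telemetry
p=telemetry.read_state()["position"]
print([(t,z0)+tuple(np.round(pred(m,p,axes(197.6),np.radians(t),z0)[:3],1)) for t in(26,28,30) for z0 in(0,-.002)])
go((.65,.02,.29),21)
E
```

```text
(np.int64(149), np.int64(252), np.int64(302))
[(26, 0, np.float64(136.8), np.float64(251.7), np.float64(306.0)), (26, -0.002, np.float64(140.3), np.float64(255.9), np.float64(309.9)), (28, 0, np.float64(133.0), np.float64(252.1), np.float64(305.3)), (28, -0.002, np.float64(136.6), np.float64(256.3), np.float64(309.2)), (30, 0, np.float64(129.2), np.float64(252.5), np.float64(304.6)), (30, -0.002, np.float64(132.9), np.float64(256.8), np.float64(308.4))]
t 21.25 p [0.5952 0.3027 0.2827] zyaw -162.42 w 0.0216 F [-0.7 -0.3 -2.6] j [ 24.  27.  85.  -0.  68. -83.]
tool shift [-0.2861 -0.0072  0.0331] spin 176.58
```

View pics/w17.png

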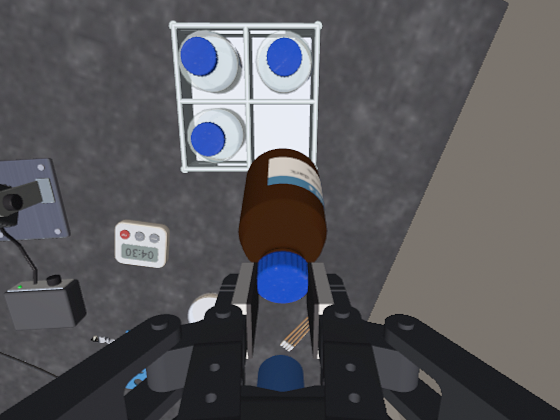

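The tilt relaxed after leaving the rim: the body's end is at row 149, about 20°. I'll check whether it is still drifting.

move_arm(motion=[0,0,0,0,-0.6,0,0,0,0,-0.6,0,0,0,0,-0.6,0,0,0,0,-0.6,0,0,0,0,-0.6,0,0,0,0,-0.6,0,0,0,0,-0.6,0,0,0,0,-0.6])

```text
clock: 21.92
position: [0.5958, 0.303, 0.2838]
tcp_rot: [[-0.302, 0.0, -0.953], [0.953, -0.0, -0.302], [-0.0, -1.0, 0.0]]
contact_force: [-0.1, 0.3, -0.8]
gripper_width: 0.0216
```

```bash
python3 - <<'E'
from tilt import *
m,im=shot("wrist","w18.png")
print(meas("w18.png"))
go((.595,.303,.26),197.6)
E
```

```text
(np.int64(149), np.int64(252), np.int64(302))
t 21.97 p [0.5957 0.303  0.2838] zyaw -162.41 w 0.0216 F [-0.5 -0.6 -1.9] j [ 24.  27.  85.  -0.  68. -83.]
tool shift [0.0002 0.0238 0.0007] spin -0.01
```

move_arm(motion=[0,0.01,0.006,0,-0.6,0,0.025,0.006,0,-0.6,0,0.035,0,0,-0.6,0,0.035,0,0,-0.6,0,0.03,0,0,-0.6,0,0.02,0,0,-0.6,0,0.01,0,0,-0.6,0,0.005,0,0,-0.6,0,0,-0.003,0,-0.6,0,0,-0.004,0,-0.6,0,0,-0.004,0,-0.6,0,0,-0.004,0,-0.6,0,0,-0.004,0,-0.6,0,0,-0.002,0,-0.6,0,0,0,0,-0.6,0,0,0,0,-0.6])

```text
clock: 23.3
position: [0.6046, 0.3058, 0.1141]
tcp_rot: [[-0.302, 0.001, -0.953], [0.953, 0.0, -0.302], [0.0, -1.0, -0.001]]
contact_force: [-0.6, -0.3, 0.9]
gripper_width: 0.0215
```

```bash
python3 - <<'E'
from tilt import *
m,im=shot("wrist","w19.png")
print(meas("w19.png"))
go((.595,.303,.26),197.6)
E
```

```text
(np.int64(123), np.int64(254), np.int64(297))
t 23.35 p [0.6045 0.3058 0.1141] zyaw -162.42 w 0.0215 F [-1.3 -0.2  1.6] j [ 24.  37.  93.   0.  50. -83.]
tool shift [ 0.0002 -0.146   0.0098] spin -0.02
```

View pics/w19.png

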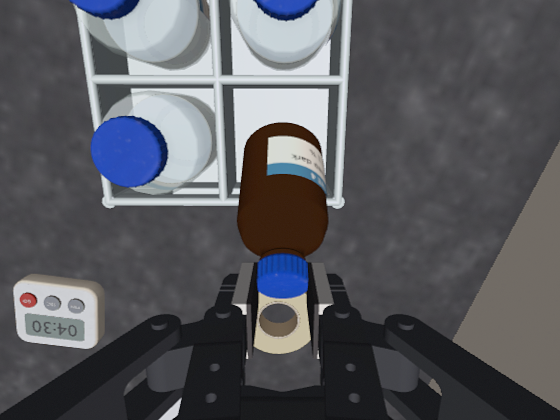

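It's at row 123 now, about 33°. I'll firm the grip to 60 N while it's still leaning, then lift a little and check.

move_arm(motion=[0,0,0,0,-0.6,0,0,0,0,-0.6,0,0,0,0,-0.6,0,-0.004,0,0,-0.6,0,-0.006,0,0,-0.6,0,-0.01,0,0,-0.6,0,-0.015,0,0,-0.6,0,-0.015,0,0,-0.6,0,-0.005,0,0,-0.6,0,0,0,0,-0.6], force=60)

```text
clock: 24.18
position: [0.6055, 0.3062, 0.1711]
tcp_rot: [[-0.302, 0.003, -0.953], [0.953, 0.002, -0.302], [0.0, -1.0, -0.004]]
contact_force: [-0.1, -0.2, -0.8]
gripper_width: 0.0204
```

```bash
python3 - <<'E'
from tilt import *
m,im=shot("wrist","w20.png")
print(meas("w20.png"))
go((.595,.303,.26),197.6)
E
```

```text
(np.int64(135), np.int64(253), np.int64(299))
t 24.23 p [0.6049 0.3059 0.1698] zyaw -162.42 w 0.0206 F [-0.8 -0.  -1.1] j [ 24.  33.  91.  -0.  56. -83.]
tool shift [ 0.0002 -0.0902  0.0101] spin -0.02
```

Row 135 is about 27°, close to the 28° needed. I'll lift it high and spin it to face the camera.

move_arm(motion=[0,-0.02,0,0,-0.6,0,-0.035,0,0,-0.6,0,-0.035,0,0,-0.6,0,-0.03,0,0,-0.6,0,-0.01,0,3,-0.6,0,0,0,6,-0.6,0,0,0,7,-0.6,0,0,0,7,-0.6,0,0,0,7,-0.6,0,0,0,7,-0.6,0,0,0,7,-0.6,0,0,0,7,-0.6,0,0,0,7,-0.6,0,0,0,7,-0.6,0,0,0,7,-0.6,0,0,0,7,-0.6,0,0,0,7,-0.6,0,0,0,7,-0.6,0,0,0,7,-0.6,0,0,0,7,-0.6])

```text
clock: 25.9
position: [0.604, 0.3056, 0.2977]
tcp_rot: [[1.0, -0.001, -0.004], [0.004, -0.001, 1.0], [-0.001, -1.0, -0.001]]
contact_force: [0.7, -0.2, -0.9]
gripper_width: 0.0204
```

move_arm(motion=[0,0,0,7,-0.6,0,0,0,7,-0.6,0,0,0,7,-0.6,0,0,0,7,-0.6,0,0,0,7,-0.6,0,0,0,7,-0.6,0,0,0,7,-0.6,0,0,0,7,-0.6,0,0,0,5,-0.6,0,0,0,1.6,-0.6,0,0,0,0,-0.6,0,0,0,0,-0.6])

```text
clock: 26.9
position: [0.6041, 0.3056, 0.298]
tcp_rot: [[0.47, -0.001, 0.882], [-0.882, -0.0, 0.47], [-0.0, -1.0, -0.001]]
contact_force: [0.3, -0.6, -0.4]
gripper_width: 0.0203
```

```bash
python3 - <<'E'
from tilt import *
shot("wrist","w21.png");print(meas("w21.png"))
R=axes(21.1);b,ax=bottle(np.zeros(3),R,np.radians(28),0)
F=np.array([.652,-.018,.1932]);T=F-b;print("TCP target",T,ax)
go(T+[0,0,.04],21.1)
E
```

```text
(np.int64(135), np.int64(252), np.int64(308))
TCP target [ 0.61498941 -0.0322812   0.26430907] [-0.43799515 -0.16900826  0.88294759]
t 26.95 p [0.6041 0.3056 0.2982] zyaw 28.07 w 0.0205 F [-0.8 -0.9 -1.6] j [24. 27. 83. -0. 70. 86.]
tool shift [ 0.3033 -0.006  -0.1495] spin 6.97
```

move_arm(motion=[0,0,0,3.5,-0.6,0,0,0,3.5,-0.6,0.009,-0.002,-0.003,0,-0.6,0.02,-0.002,-0.007,0,-0.6,0.029,-0.002,-0.0105,0,-0.6,0.034,0,-0.012,0,-0.6,0.034,0,-0.012,0,-0.6,0.034,0,-0.012,0,-0.6,0.034,0,-0.012,0,-0.6,0.034,0,-0.012,0,-0.6,0.034,0,-0.012,0,-0.6,0.029,0,-0.0105,0,-0.6,0.019,0,-0.006,0,-0.6,0.009,0,-0.003,0,-0.6,0,0,0,0,-0.6,0,0,0,0,-0.6])

```text
clock: 28.28
position: [0.6138, -0.0325, 0.3048]
tcp_rot: [[0.359, -0.0, 0.934], [-0.934, 0.0, 0.359], [-0.0, -1.0, -0.0]]
contact_force: [-0.3, 0.6, -0.8]
gripper_width: 0.0205
```

```bash
python3 - <<'E'
from tilt import *
shot("wrist","w22.png");print(meas("w22.png"))
m,im=shot("scene","s22.png")
cv2.imwrite("pics/s22z.png",cv2.resize(im[130:260,230:360],None,fx=4.5,fy=4.5,interpolation=cv2.INTER_CUBIC))
go(np.array([ 0.615,-0.0323,  0.264]),21.1)
E
```

```text
(np.int64(135), np.int64(253), np.int64(300))
t 28.38 p [ 0.6139 -0.0313  0.3048] zyaw 21.07 w 0.0207 F [-0.1 -0.1  0.1] j [-6. 21. 91.  0. 68. 63.]
tool shift [0.0013 0.0408 0.0007] spin -0.03
```

View pics/w22.png

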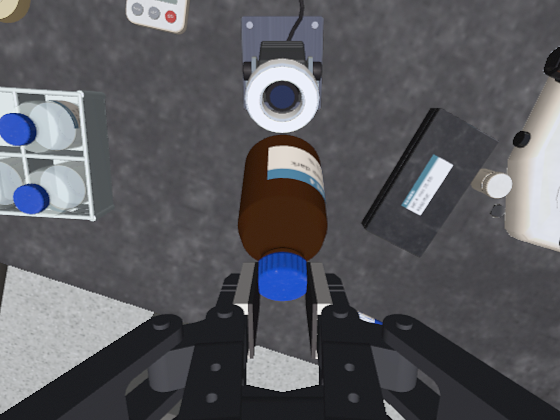

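View pics/s22z.png

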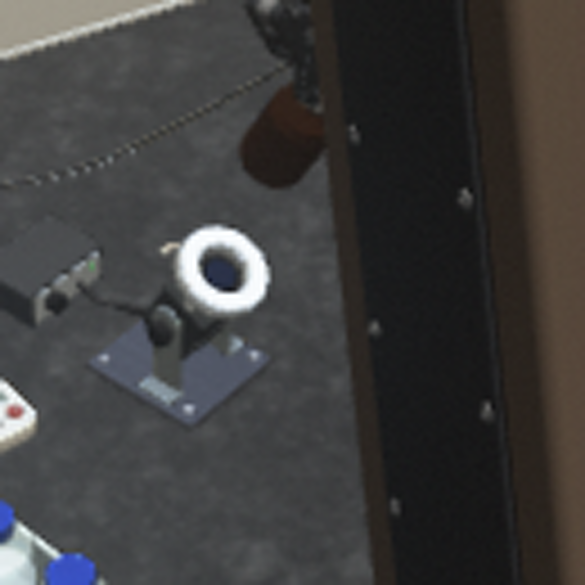

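The wrist view shows the ring at (282,97), directly ahead of the bottle axis. The plate's rear edge is level along row 17, which confirms the yaw. I'll refit ring and bottle from this view.

```bash
python3 - <<'E' | tail -12
import ring as r
from ring import *
m2=dict(np.load("pics/w22.npz"));im=cv2.imread("pics/w22.png")
mask=np.zeros(im.shape[:2],np.uint8);mask[50:136,235:330]=(im[50:136,235:330].min(2)>=250)
c,_=cv2.findContours(mask,cv2.RETR_EXTERNAL,cv2.CHAIN_APPROX_NONE);c=max(c,key=len)
e2["x"]=cv2.fitEllipse(c);M["x"]=m2;print("x",e2["x"])
_,_,wh=None,None,None
for thr in(200,235,250):
    k=np.zeros(im.shape[:2],np.uint8);k[50:136,235:330]=(im[50:136,235:330].min(2)>=thr)
    cc,_=cv2.findContours(k,cv2.RETR_EXTERNAL,cv2.CHAIN_APPROX_NONE);print(thr,cv2.fitEllipse(max(cc,key=len)))
P=plane(m2,[(243,16.5),(322.5,16.5)],0.0);print("plate",P.round(4),np.linalg.norm(P[0]-P[1]),np.degrees(np.arctan2(*(P[0]-P[1])[1::-1])))
P=plane(m2,[(248,70),(316.5,70)],.066);print("knobs",P.round(4),P.mean(0))
psi=np.radians(21.1)
for views in(("x",),("x","w"),("x","w","top","scene")):
    s=least_squares(lambda q:res(q,views,psi),[.72,0,.4],x_scale=[.01,.01,.1],diff_step=1e-4)
    o,n,u,Y=ring(np.r_[s.x[:2],psi,s.x[2]]);print(views,s.x.round(4),np.degrees(s.x[2]).round(2),"ring",(o+.064*n).round(4),"focus",(o+.144*n).round(4),np.abs(s.fun).max().round(2))
cv2.imwrite("pics/w22z.png",cv2.resize(im[5:155,210:360],None,fx=4,fy=4,interpolation=cv2.INTER_CUBIC))
E
```

```text
w ell ((291.8242492675781, 125.7069091796875), (63.20028305053711, 71.63778686523438), 132.71144104003906)
0 [[ 0.757   0.0709  0.    ]
 [ 0.7897 -0.0148  0.    ]
 [ 0.6639  0.0348  0.    ]] 0.09181325947410508 0.0998613002077972 21.243846310907106 110.9097646237487
0.008 [[ 0.7557  0.0699  0.008 ]
 [ 0.7879 -0.0143  0.008 ]
 [ 0.6644  0.0344  0.008 ]] 0.09010347486624612 0.09800164164656039 21.2438463109071 110.90976462374876
top ((296.59033203125, 179.2605743408203), (20.27653694152832, 21.39013671875), 55.74785614013672)
scene ((279.38812255859375, 189.0552215576172), (14.981951713562012, 18.871368408203125), 126.64262390136719)Traceback (most recent call last):
  File "<stdin>", line 5, in <module>
ValueError: max() iterable argument is empty
```

```bash
python3 - <<'E' | tail -12
from ring import *
m2=dict(np.load("pics/w22.npz"));im=cv2.imread("pics/w22.png")
cv2.imwrite("pics/w22z.png",cv2.resize(im[5:155,210:360],None,fx=4,fy=4,interpolation=cv2.INTER_CUBIC))
print(im[80:135:5,260].tolist(), im[97,240:330:6].tolist())
for thr in(180,200,215,230,238):
    k=np.zeros(im.shape[:2],np.uint8);k[50:136,235:330]=(im[50:136,235:330].min(2)>=thr)
    cc,_=cv2.findContours(k,cv2.RETR_EXTERNAL,cv2.CHAIN_APPROX_NONE)
    if cc: print(thr,cv2.fitEllipse(max(cc,key=len)))
E
```

```text
[ 0.6639  0.0348  0.    ]] 0.09181325947410508 0.0998613002077972 21.243846310907106 110.9097646237487
0.008 [[ 0.7557  0.0699  0.008 ]
 [ 0.7879 -0.0143  0.008 ]
 [ 0.6644  0.0344  0.008 ]] 0.09010347486624612 0.09800164164656039 21.2438463109071 110.90976462374876
top ((296.59033203125, 179.2605743408203), (20.27653694152832, 21.39013671875), 55.74785614013672)
scene ((279.38812255859375, 189.0552215576172), (14.981951713562012, 18.871368408203125), 126.64262390136719)
[[249, 239, 235], [249, 239, 235], [250, 239, 236], [198, 189, 184], [213, 199, 192], [217, 207, 202], [251, 240, 236], [249, 239, 235], [250, 239, 236], [228, 222, 216], [79, 75, 76]] [[86, 82, 83], [223, 209, 202], [249, 239, 235], [251, 241, 237], [70, 68, 67], [82, 53, 45], [89, 55, 45], [88, 54, 44], [88, 56, 45], [69, 49, 45], [62, 61, 62], [250, 239, 236], [249, 239, 235], [210, 196, 189], [93, 90, 90]]
180 ((281.71209716796875, 96.21376037597656), (71.37957763671875, 72.21280670166016), 176.70587158203125)
200 ((281.6117858886719, 98.92740631103516), (65.42294311523438, 70.47315216064453), 89.6716537475586)
215 ((281.7525329589844, 99.1629867553711), (64.75284576416016, 69.44691467285156), 90.42485046386719)
230 ((281.70745849609375, 99.12123107910156), (64.31207275390625, 68.12548828125), 90.59417724609375)
238 ((257.3249816894531, 76.67504119873047), (0.003195809666067362, 11.745224952697754), 45.00346755981445)
```

View pics/w22z.png

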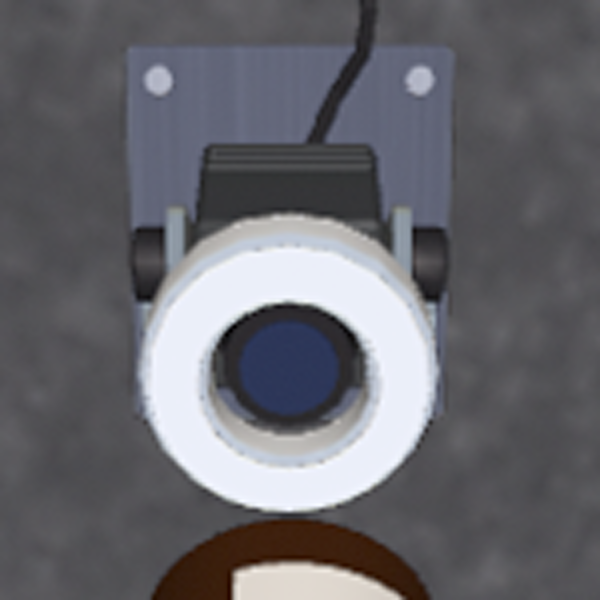

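```bash
python3 - <<'E' | tail -14
from ring import *
m2=dict(np.load("pics/w22.npz"));M["x"]=m2
P=plane(m2,[(243,16.5),(322.5,16.5)],0.0);print("plate",P.round(4),np.linalg.norm(P[0]-P[1]),np.degrees(np.arctan2(*(P[0]-P[1])[1::-1])))
K=plane(m2,[(247,70.75),(317.5,70.75)],.066);print("knobs",K.round(4),K.mean(0))
k=K.mean(0)[:2];d=np.array([np.cos(np.radians(21.1)),np.sin(np.radians(21.1))])
for t in(24,26,28,30):
    z=.066+.064*np.cos(np.radians(t));r=plane(m2,(281.7,99.0),z)[0];print(t,"needs",round(.064*np.sin(np.radians(t)),4),"has",round((k-r[:2])@d,4),r.round(4))
psi=np.radians(21.1)
for el in(((281.6,98.93),(65.4,70.5),89.7),((281.7,99.16),(64.75,69.45),90.4)):
  e2["x"]=el
  for views in(("x",),("x","w"),("x","w","top","scene")):
    s=least_squares(lambda q:res(q,views,psi),[.72,0,.4],x_scale=[.01,.01,.1],diff_step=1e-4)
    o,n,u,Y=ring(np.r_[s.x[:2],psi,s.x[2]]);print(views,s.x.round(4),np.degrees(s.x[2]).round(2),"ring",(o+.064*n).round(4),"focus",(o+.144*n).round(4),np.abs(s.fun).max().round(2))
E
```

```text
plate [[ 0.7572  0.0703  0.    ]
 [ 0.7894 -0.0134  0.    ]] 0.08966658866815931 111.01240706677596
knobs [[ 0.7019  0.0394  0.066 ]
 [ 0.7272 -0.0265  0.066 ]] [0.71454681 0.00647652 0.066     ]
24 needs 0.026 has 0.0279 [ 0.6883 -0.0031  0.1245]
26 needs 0.0281 has 0.0279 [ 0.6883 -0.0031  0.1235]
28 needs 0.03 has 0.0279 [ 0.6883 -0.0031  0.1225]
30 needs 0.032 has 0.0279 [ 0.6884 -0.0031  0.1214]
('x',) [0.7151 0.0073 0.5032] 28.83 ring [ 0.6863 -0.0038  0.1221] focus [ 0.6503 -0.0177  0.1922] 0.06
('x', 'w') [0.7141 0.0068 0.4852] 27.8 ring [ 0.6863 -0.0039  0.1226] focus [ 0.6515 -0.0174  0.1934] 0.6
('x', 'w', 'top', 'scene') [0.7141 0.0068 0.4844] 27.75 ring [ 0.6863 -0.0039  0.1226] focus [ 0.6515 -0.0173  0.1934] 1.12
('x',) [0.7144 0.0069 0.4927] 28.23 ring [ 0.6861 -0.004   0.1224] focus [ 0.6508 -0.0176  0.1929] 0.0
('x', 'w') [0.7141 0.0068 0.4844] 27.75 ring [ 0.6862 -0.0039  0.1226] focus [ 0.6515 -0.0174  0.1934] 0.59
('x', 'w', 'top', 'scene') [0.714  0.0068 0.4836] 27.71 ring [ 0.6863 -0.0039  0.1227] focus [ 0.6516 -0.0173  0.1935] 1.12
```

```bash
python3 - <<'E'
from tilt import *
m=dict(np.load("pics/w22.npz"));im=cv2.imread("pics/w22.png")
# wrist cam -> tool pose from extrinsics constancy: use state
p=np.array([.6139,-.0319,.3048]);R=axes(21.07)
big=cv2.resize(im[120:320,180:380],None,fx=3,fy=3,interpolation=cv2.INTER_CUBIC)
for th,col in((24,(0,255,255)),(27,(0,255,0)),(30,(255,0,255))):
    b,ax=bottle(p,R,np.radians(th),0,.0816)
    for k,r in((0,.023),(.02,.023),(.05,.023),(.077,.0125),(.088,.0125)):
        q=(proj(m,circ3(b+k*ax,ax,r,R))-[180,120])*3
        cv2.polylines(big,[q.astype(np.int32)],True,col,1)
cv2.imwrite("pics/ov.png",big)
from scipy.spatial.transform import Rotation
E=m["extrinsics"];print((R.T@(E[:3,3]-p)).round(4))
m=dict(np.load("pics/w13.npz"));print((axes(197.6).T@(m["extrinsics"][:3,3]-[.5549,.2902,.0856])).round(4))
E
```

```text
[ 0.0005 -0.1421  0.074 ]
[ 1.000e-04 -1.419e-01  7.550e-02]
```

View pics/ov.png

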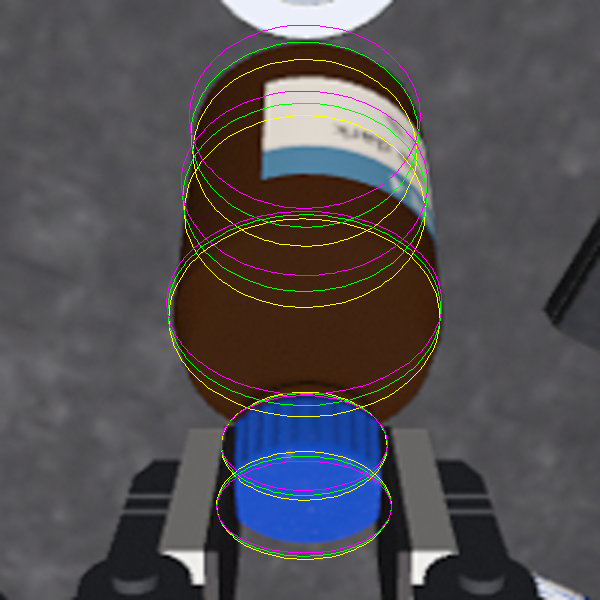

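```bash
python3 - <<'E'
from tilt import *
for f in("w13","w14","w15","w17","w19","w20","w22"):
    im=cv2.imread(f"pics/{f}.png").astype(int);b,g,r=im[...,0],im[...,1],im[...,2]
    cap=((b>90)&(b-g>60)&(b-r>80));s=np.zeros_like(cap);s[235:330,248:322]=cap[235:330,248:322]
    w=s.sum(1);rows=np.where(w>5)[0]
    br=((r>b+12)&(r<120)&(r>20))|(b>r-300)&False
    bw=[]
    for y in range(190,262,6):
        x=np.where(br[y,225:340])[0]; bw.append((int(x.min()+225),int(x.max()+225)) if len(x) else None)
    print(f,"cap rows",rows.min(),rows.max(),"max w",w.max(),"at",w.argmax(),bw)
E
```

```text
w13 cap rows 257 307 max w 53 at 274 [(277, 290), (263, 301), (257, 309), (253, 300), (251, 309), (249, 315), (247, 318), (245, 320), (242, 322), (241, 323), (240, 324), (241, 324)]
w14 cap rows 251 305 max w 53 at 275 [(255, 310), (252, 314), (250, 316), (248, 311), (247, 316), (246, 320), (244, 321), (242, 323), (240, 324), (240, 325), (240, 324), (242, 322)]
w15 cap rows 252 301 max w 53 at 276 [(244, 311), (244, 317), (242, 321), (241, 323), (240, 324), (239, 325), (239, 325), (239, 326), (240, 325), (242, 322), (244, 320), (248, 317)]
w17 cap rows 252 302 max w 51 at 275 [(244, 307), (244, 315), (243, 319), (242, 322), (241, 323), (240, 324), (239, 325), (238, 326), (239, 325), (241, 323), (243, 321), (246, 318)]
w19 cap rows 254 297 max w 51 at 270 [(240, 322), (240, 325), (239, 325), (238, 326), (238, 327), (237, 327), (238, 326), (240, 325), (241, 323), (244, 320), (250, 315), (260, 305)]
w20 cap rows 253 299 max w 49 at 269 [(242, 316), (241, 321), (240, 324), (240, 324), (239, 325), (238, 326), (238, 326), (239, 325), (241, 323), (243, 321), (246, 318), (251, 313)]
w22 cap rows 253 300 max w 49 at 269 [(242, 316), (241, 321), (240, 324), (240, 325), (239, 325), (238, 326), (238, 326), (239, 326), (241, 324), (243, 322), (246, 318), (251, 313)]
```

```bash
python3 - <<'E'
from tilt import *
from plant import telemetry
s=telemetry.read_state();m=camera_model("wrist");E=m["extrinsics"]
print((s["tcp_rot"].T@(E[:3,3]-s["position"])).round(4),(s["tcp_rot"].T@E[:3,:3]).round(4).tolist())
S={"w13":((.5549,.2902,.0856),197.58),"w14":((.5717,.2953,.1134),197.58),"w15":((.5899,.3011,.1138),197.59),"w16":((.5959,.303,.1138),197.58),"w18":((.5957,.303,.2838),197.59),"w19":((.6045,.3058,.1141),197.58),"w20":((.6049,.3059,.1698),197.58),"w22":((.6139,-.0313,.3048),21.07)}
for f,(p,y) in S.items():
    E=dict(np.load(f"pics/{f}.npz"))["extrinsics"];R=axes(y);print(f,(R.T@(E[:3,3]-p)).round(4),(R.T@E[:3,2]).round(4))
E
```

```text
[-1.000e-04 -1.421e-01  7.430e-02] [[1.0, -0.0003, 0.0002], [0.0003, 0.2929, -0.9562], [0.0002, 0.9562, 0.2929]]
w13 [ 0.     -0.1419  0.0755] [-7.000e-04 -9.552e-01  2.959e-01]
w14 [ 1.000e-04 -1.421e-01  7.490e-02] [-3.000e-04 -9.563e-01  2.923e-01]
w15 [ 1.000e-04 -1.421e-01  7.490e-02] [-3.000e-04 -9.561e-01  2.931e-01]
w16 [ 1.000e-04 -1.421e-01  7.510e-02] [-4.000e-04 -9.560e-01  2.933e-01]
w18 [ 1.000e-04 -1.421e-01  7.510e-02] [-3.000e-04 -9.561e-01  2.931e-01]
w19 [ 0.     -0.1421  0.0751] [-4.000e-04 -9.559e-01  2.936e-01]
w20 [ 1.000e-04 -1.431e-01  7.500e-02] [-8.000e-04 -9.550e-01  2.965e-01]
w22 [ 0.0011 -0.1421  0.0738] [ 9.000e-04 -9.562e-01  2.928e-01]
```

```bash
python3 - <<'E'
from tilt import *
from scipy.optimize import brentq
m13=dict(np.load("pics/w13.npz"));p=np.array((.5549,.2902,.0856));R=axes(197.58)
z0=brentq(lambda z:proj(m13,circ3(np.array([*(p+R[:,2]*z)[:2],.004]),np.array([0,0,1.]),.023,R))[:,1].min()-190,-.02,.02)
# pivot in fixed camera frame for w13: cap axis point at z=.004+.0845
c=np.array([*(p+R[:,2]*z0)[:2],.0885]);E=m13["extrinsics"];cc=E[:3,:3].T@(c-E[:3,3])
print("z0",z0,"pivot in cam",cc)
Rel=np.array([[1,0,0],[0,.2929,-.9562],[0,.9562,.2929]]);t=np.array([0,-.1421,.0749])
ct=Rel@cc+t;print("pivot in tool",ct)
K={"intrinsics":m13["intrinsics"],"extrinsics":np.vstack([np.c_[Rel,t],[0,0,0,1]])}
def row(th):
    ax=np.array([0,-np.cos(th),-np.sin(th)]);b=ct-.0845*ax;return proj(K,circ3(b,ax,.023,np.eye(3)))[:,1].min()
for r in(134.5,135,135.5,149,123): th=brentq(lambda q:row(q)-r,0,.9);print(r,np.degrees(th))
th=np.radians(27);ax=np.array([0,-np.cos(th),-np.sin(th)]);print("base in tool @27",ct-.0845*ax)
E
```

```text
z0 -0.00023911054222810286 pivot in cam [-1.53252249e-04 -3.12429655e-02 -1.55238075e-01]
pivot in tool [-0.00015325 -0.00281242 -0.00044376]
134.5 28.011592838062224
135 27.74625716463828
135.5 27.481319401255313
149 20.45990513256359
123 34.23952616329316
base in tool @27 [-0.00015325  0.07247763  0.03791844]
```

Bottle tilt is 27.7° and lens tilt 28.0°. I'll move to the target TCP at (0.615, -0.0317, 0.265).

```bash
python3 - <<'E'
from h import *
go((.6151,-.0317,.265),21.1)
E
```

```text
t 28.38 p [ 0.6139 -0.0313  0.3048] zyaw 21.07 w 0.0207 F [-0.1 -0.1  0.1] j [-6. 21. 91.  0. 68. 63.]
tool shift [0.0008 0.0398 0.001 ] spin -0.03
```

move_arm(motion=[0.0005,0.008,0.001,0,-0.6,0,0.012,0,0,-0.6,0,0.012,0,0,-0.6,0,0.006,0,0,-0.6,0,0.002,0,0,-0.6,0,0,0,0,-0.6,0,0,0,0,-0.6,0,0,0,0,-0.6,0,0,0,0,-0.6,0,0,0,0,-0.6])

```text
clock: 29.22
position: [0.6153, -0.0324, 0.2653]
tcp_rot: [[0.358, 0.001, 0.934], [-0.934, -0.0, 0.358], [0.0, -1.0, 0.001]]
contact_force: [-0.3, -0.3, -1.1]
gripper_width: 0.0204
```

```bash
python3 - <<'E'
from tilt import *
m,im=shot("wrist","w23.png");print(meas("w23.png"))
m,im=shot("scene","s23.png")
cv2.imwrite("pics/s23z.png",cv2.resize(im[130:300,210:380],None,fx=3.5,fy=3.5,interpolation=cv2.INTER_CUBIC))
go((.6151,-.0317,.265),21.1)
E
```

```text
(np.int64(135), np.int64(252), np.int64(300))
t 29.32 p [ 0.6152 -0.0324  0.2651] zyaw 20.98 w 0.0206 F [-0.1 -0.7 -0.7] j [-6. 23. 94. -0. 63. 63.]
tool shift [-0.0007  0.0001  0.0002] spin -0.12
```

View pics/w23.png

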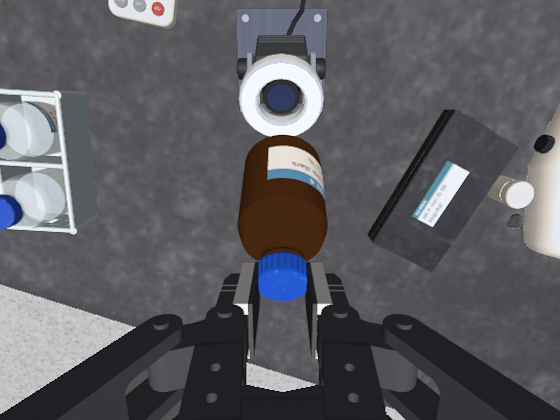

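View pics/s23z.png

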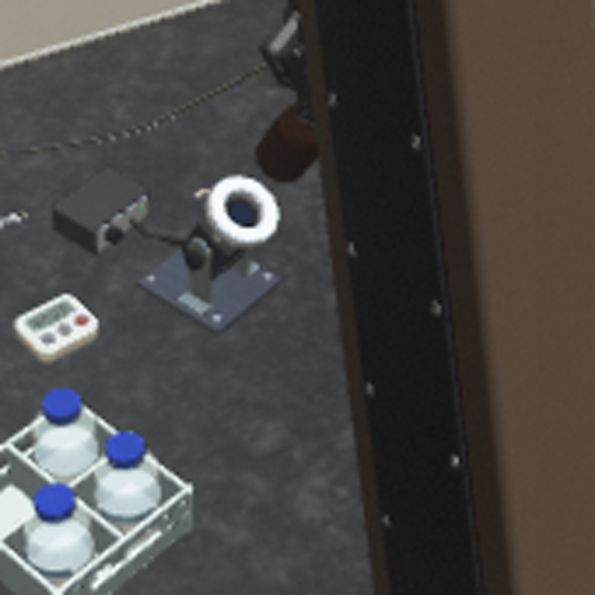

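The ring is now at (281,96), in line with the bottle axis, and the three clear bottles stand upright in the carrier. As a last check I'll refit the ring from this view.

```bash
python3 - <<'E' | tail -9
from ring import *
m2=dict(np.load("pics/w23.npz"));M["x"]=m2;im=cv2.imread("pics/w23.png")
psi=np.radians(21.1);d=np.array([np.cos(psi),np.sin(psi),0])
K=plane(m2,[(243,68),(321,68)],.066).mean(0);print("knobs",K.round(4), "plate yaw",[np.degrees(np.arctan2(*(P[0]-P[1])[1::-1])) for P in [plane(m2,[(237,9.5),(326.5,9.5)],0)]])
E_=m2["extrinsics"];base=E_[:3,3]+E_[:3,:3]@(np.array([[1,0,0],[0,.2929,-.9562],[0,.9562,.2929]]).T@(np.array([-.0001,-.0028+.0845*np.cos(np.radians(27.75)),-.0004+.0845*np.sin(np.radians(27.75))])-[0,-.1421,.0749]))
print("base",base.round(4))
for thr in(195,205,215,225):
    k=np.zeros(im.shape[:2],np.uint8);k[45:134,235:330]=(im[45:134,235:330].min(2)>=thr)
    cc,_=cv2.findContours(k,cv2.RETR_EXTERNAL,cv2.CHAIN_APPROX_NONE);c=max(cc,key=len);e2["x"]=cv2.fitEllipse(c)
    for v in(("x",),):
        s=least_squares(lambda q:res(q,v,psi),[.72,0,.4],x_scale=[.01,.01,.1],diff_step=1e-4)
        o,n,u,Y=ring(np.r_[s.x[:2],psi,s.x[2]]);f=o+.144*n;q=base-(o+.064*n);print(thr,np.round(e2["x"],1) if 0 else [np.round(t,1) for t in e2["x"]],np.degrees(s.x[2]).round(2),"focus",f.round(4),"dist",(q@n).round(4),"lateral u,Y",(q@u).round(4),(q@Y).round(4))
E
```

```text
[ 0.6644  0.0344  0.008 ]] 0.09010347486624612 0.09800164164656039 21.2438463109071 110.90976462374876
top ((296.59033203125, 179.2605743408203), (20.27653694152832, 21.39013671875), 55.74785614013672)
scene ((279.38812255859375, 189.0552215576172), (14.981951713562012, 18.871368408203125), 126.64262390136719)
knobs [0.7151 0.0062 0.066 ] plate yaw [np.float64(110.99362648396244)]
base [ 0.6511 -0.0184  0.1933]
195 [array([280.8,  96.8]), array([77.6, 82.1]), np.float64(92.2)] 27.2 focus [ 0.6541 -0.0163  0.1941] dist 0.081 lateral u,Y -0.0035 -0.0009
205 [array([280.6,  98.7]), array([73. , 81.2]), np.float64(92.4)] 31.96 focus [ 0.6474 -0.0187  0.1882] dist 0.0825 lateral u,Y 0.0058 -0.001
215 [array([280.8,  99.1]), array([72. , 80.4]), np.float64(90.5)] 32.22 focus [ 0.6469 -0.0191  0.1878] dist 0.0824 lateral u,Y 0.0065 -0.0009
225 [array([280.9,  99.3]), array([71.8, 79.6]), np.float64(89.9)] 31.53 focus [ 0.6476 -0.0189  0.1887] dist 0.0821 lateral u,Y 0.0054 -0.0008
```

The ring's lower edge was clipped by my search window near row 134, where the bottle meets it. I'll refit using only free contour points.

```bash
python3 - <<'E' | tail -10
from ring import *
psi=np.radians(21.1)
for name,lo,hi,bot in(("w22",235,330,133),("w23",232,332,130)):
    m2=dict(np.load(f"pics/{name}.npz"));M["x"]=m2;im=cv2.imread(f"pics/{name}.png")
    for thr in(205,215,225):
        k=np.zeros(im.shape[:2],np.uint8);k[45:140,lo:hi]=(im[45:140,lo:hi].min(2)>=thr)
        cc,_=cv2.findContours(k,cv2.RETR_EXTERNAL,cv2.CHAIN_APPROX_NONE);c=max(cc,key=len);c=c[c[:,0,1]<bot]
        e2["x"]=cv2.fitEllipse(c)
        s=least_squares(lambda q:res(q,("x",),psi),[.72,0,.4],x_scale=[.01,.01,.1],diff_step=1e-4)
        o,n,u,Y=ring(np.r_[s.x[:2],psi,s.x[2]]);q=np.array([.6511,-.0182,.1932])-(o+.064*n)
        print(name,thr,[np.round(t,1) for t in e2["x"]],np.degrees(s.x[2]).round(2),"ring",(o+.064*n).round(4),"dist",(q@n).round(4),"lat",(q@u).round(4),(q@Y).round(4))
im=cv2.imread("pics/w23.png");cv2.imwrite("pics/w23z.png",cv2.resize(im[0:150,210:360],None,fx=4,fy=4,interpolation=cv2.INTER_CUBIC))
E
```

```text
[ 0.7879 -0.0143  0.008 ]
 [ 0.6644  0.0344  0.008 ]] 0.09010347486624612 0.09800164164656039 21.2438463109071 110.90976462374876
top ((296.59033203125, 179.2605743408203), (20.27653694152832, 21.39013671875), 55.74785614013672)
scene ((279.38812255859375, 189.0552215576172), (14.981951713562012, 18.871368408203125), 126.64262390136719)
w22 205 [array([281.6,  99. ]), array([65.1, 70. ]), np.float64(91.1)] 28.64 ring [ 0.6862 -0.0039  0.1222] dist 0.0805 lat 0.0008 -0.0007
w22 215 [array([281.8,  99.2]), array([64.8, 69.4]), np.float64(90.4)] 28.22 ring [ 0.6861 -0.004   0.1224] dist 0.0803 lat 0.0002 -0.0006
w22 225 [array([281.8,  99.1]), array([64.7, 68.8]), np.float64(90.3)] 27.29 ring [ 0.6862 -0.004   0.1229] dist 0.0799 lat -0.0014 -0.0006
w23 205 [array([280.6,  99.5]), array([75. , 80.7]), np.float64(93.7)] 28.35 ring [ 0.6864 -0.0037  0.1223] dist 0.0805 lat 0.0001 -0.0008
w23 215 [array([280.8,  99.9]), array([74.1, 79.7]), np.float64(90.6)] 28.31 ring [ 0.6861 -0.004   0.1223] dist 0.0803 lat 0.0003 -0.0007
w23 225 [array([280.9, 100. ]), array([73.9, 78.9]), np.float64(89.6)] 27.45 ring [ 0.6861 -0.0041  0.1228] dist 0.0799 lat -0.001 -0.0006
```

View pics/w23z.png

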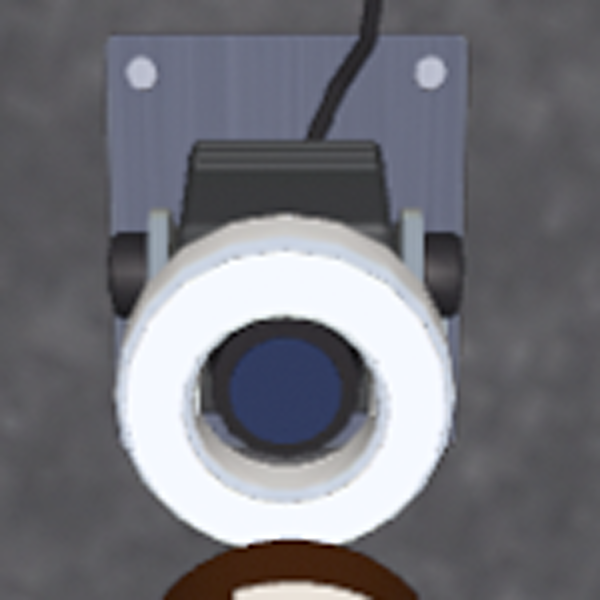

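All checks agree: distance is about 80.2 mm, the base is under 1 mm off the axis, and the tilts are 27.7° and 28.2°. I'm handing in.

```bash
python3 - <<'E'
from plant import ticket,telemetry
s=telemetry.read_state();print(s["clock"],s["position"],s["qd"].round(2))
print(ticket.hand_in())
E
```

```text
29.3167 [ 0.61520087 -0.03239697  0.26510021] [ 0.08  0.13 -0.01  0.1  -0.    0.11]
the job is handed in; nothing more can be done
None
```

The job is handed in at 29.3 s. Both loose clear bottles stand in the carrier, and the amber bottle is held in front of the camera as asked.

- **Clear bottles:** I lowered one into the far-right cell and one into the near-left cell. Each was released only after the wrist force showed the base on the cell floor, with a brief push of 11–15 N. The last scene picture shows all three clear bottles upright. The wrist views show the other items in place. I did not check the marker again at the end.
- **Amber bottle:** the arm can only hold the tool vertical. I gripped the cap and leaned the bottle against the carrier's far rim, so it pivoted in the jaws. The first try slipped back to about 20°. I repeated it with some overshoot and a 60 N grip, and the tilt then stayed steady through the rest of the handling.
- **Last checks (wrist camera):**

| Check | Result | Asked for |
|---|---|---|
| Bottle tilt | about 27.7° | lens tilt, about 28° (fits 27.3–28.6°) |
| Base to ring light | about 80 mm | 80 mm |
| Base off the lens axis | within about 1.5 mm | 0 |

- **Disagreements:** one earlier ring fit gave a lens tilt of about 32°, because the search window cut off the ring's lower edge; I refitted without the clipped part. The scene and top cameras together gave about 29.4° and a focus point about 3 mm away, so the true error may be slightly larger than the table shows.

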